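Load the hand-cranked sample feeder and wind it home

TASK

Stand the small glass weighing bottle in the round nest of the feeder's shuttle, then hold the crank's upright knob and wind it clockwise (seen from above) until the shuttle has carried the bottle under the sensor bridge and bears firmly on its end stop (a push of about 10 to 15 N at the knob). Once in each turn the crank goes heavy and then tries to run on by itself: take it through at an even pace, never faster than one turn a second, and never push or hold back the crank with more than 25 N. Then let go and leave the other things on the bench alone.

Things in the scene. Friction and masses are not known exactly. Their poses are not given: they have to be found in the camera images.
- bottle_mid (a point): Glass weighing bottle with glass stopper, 41 mm across at most, 45 mm high, about 45 g, loose on the bench. Its solid body that can be gripped is 38 mm across, from its underside to 28 mm above it; the stopper above cannot be gripped. The point lies on its axis, 22 mm above its underside; z up.
- hub (a point): On the crank's vertical spindle axis, level with the middle of the knob, 114 mm above the bench. The feeder is a grey gear case (106 x 104 mm, top 68 mm above the bench) on an aluminium base plate, 315 x 124 mm, with two rails, fixed to the bench. x points along the rails from gear case to sensor bridge, y to the left of that, z up.
- knob_mid (a point): Middle of the crank's upright black knob: a cylinder 21 mm in diameter, 94 to 134 mm above the bench, spinning freely on its pin at the end of the flat crank arm (arm top 90 mm above the bench). It goes round the hub axis in a level circle of 60 mm radius; a hand holding it need not turn.
- nest_floor (a point): Centre of the floor of the shuttle's round nest, 40 mm above the bench: a steel ring 47 mm inside, 58 mm outside, rim 5 mm above this floor. Axes as the hub. At the start 111 to 119 mm from the hub along the rails; each clockwise turn of the crank moves it 42 mm on; about two turns to the end stop.
- home (a point): Where the nest floor's centre is when the shuttle stands at its end stop, under the sensor bridge, 203 mm from the hub along the rails. Axes as the hub. The bridge over it is 118 mm wide across the rails, 30 mm along them; its top is 132 mm above the bench.
- shuttle: The sliding grey block with the nest, 62 x 74 x 16 mm. Origin and axes as nest_floor. It cannot be pushed, only cranked.
- knob: The knob; origin 20 mm below knob_mid. At the knob, friction takes about 3 N, the heavy point about 11 N against the turn, then up to 7 N with it. The crank is clamped to its spindle at an unknown angle, so where heavy point and end stop fall is not known. The stop is hard and falls in the light part; only there does the crank rest by itself, elsewhere it spins when let go.
- bottle: The weighing bottle; origin at the centre of its underside, z up.
- tape: Bystander: roll of tape lying flat, 76 mm across, 24 mm high. Origin at the centre of its underside.
- brown_bottle: Bystander: brown capped bottle, 49 mm across, 119 mm high. Origin at the centre of its underside.
- notebook: Bystander: closed notebook lying flat, 108 x 156 x 15 mm. Origin at the centre of its underside.
- crank: The crank arm with its knob. It drives the spindle through a torsion spring: it springs by 1 mm at the knob for every 4 N of push (0.067 rad per N m), heavy point and end stop included. Origin on the spindle axis, x in line with the arm.
- crank_hub: Steel collar, 34 mm across, under the crank's boss, clamped to the spindle; its x is in line with the crank's when there is no torque.
There are look-alikes about, which are no part of the job. What is meant by the bottle is not blue or red, and is the larger of those in its own colour.

How it is judged:
By the outcome, as a careful person would: the job done as asked, in the order asked, and still so for the second after the job is handed in, with the robot touching nothing.
It also fails if it takes over 72 s, if anything falls off the work surface, if the arm or the gripper's body presses on something with over 40 N, if the wrist force passes 120 N, or if a joint passes its speed limit or range.

ROBOT

A 6-joint arm with a two-finger parallel gripper is mounted at the origin on a cart in front of the work surface, level with it; the furniture and walls round the work are solid. World frame = base frame: x ahead of the robot, y to its left, z up, the work surface at z = 0. Lengths are in m, angles in rad, forces in N, time in s.
With the tool pointing down it reaches from about 0.275 to 0.75 m from the base axis. Payload 10.2 kg.
Tool frame: the origin (TCP) lies midway between the tips of the shut fingers; the grasp point (between the pads) lies 19 mm behind it; z points along the fingers, y is the direction in which the jaws open and shut (so a half turn about z gives the same grasp; the last joint's range is limited). The gripper opens to 88 mm and grips with 3 to 60 N. Pads are 18 mm wide; open, the fingers measure 123 mm over their backs; the gripper's body (75 mm by 187 mm) begins 45 mm behind the grasp point.
Start: joints at [0.91, 0.313, 1.498, -0, 1.331, -0.223], TCP at [0.223, 0.475, 0.239] pointing down, gripper open.
Joint ranges: [-2.94, 2.94], [-0.97, 2.17], [0.19, 2.56], [-1.23, 4.37], [0.02, 3.11], [-2.88, 2.88]. Speed limits (rad/s): [2.39, 2.39, 3.01, 3.14, 3.14, 3.14].

INTERFACE

Orientations are given as [roll, pitch, yaw] about the fixed x, y, z axes, in that order (R = Rz(yaw) Ry(pitch) Rx(roll)).
In Python, from rig import env, grab_frame gives the robot as it stands. The module is installed in compiled form; this text tells all that it offers.
- The arm moves only by the tool step_arm, never from a script. Its argument "deltas" is text: rows parted by semicolons, each of 6 numbers parted by spaces: the shift along the tool's x, y, z in mm, then the turn, a rotation vector about the tool's x, y, z in rad. In form: x y z rx ry rz; .... A call has 1 to 20 rows; each row shifts and turns the commanded pose from where the row before left it, along the tool's axes as they then stand; what a row does not reach is not made up. A row lasts 1/10 s, in which the tool goes at most 50 mm and 8.59 degrees, less where a joint would pass 70% of its speed; a pose out of reach is approached as far as the arm can. A call is refused whole if a number of a shift passes 50 or a number of a turn 0.15, either way. A call with a gripper value outside its range is refused whole. "claw" is the finger opening in mm, from 0 to 88.1, set as the call begins (left out, the last holds). The fingers move at their own pace and stop on an object; "newtons" is the grip in N (left out, the last holds). Time passes only in rows, so rows that do not move let the fingers close. It gives the time, the measured TCP pose, the force and the opening at its end, in the units of the state.
- env.state(): the state, without advancing time (a new reading comes with each control period).
- grab_frame(name): name is "scene" or "top" or "wrist"; returns a dict with "image" (384x512x3 uint8, red, green, blue), "K" (3x3 intrinsics, pixels), "D" ([k1, k2, p1, p2, k3] as OpenCV has them; the pictures are not rectified), "xyz" and "attitude" of the camera in the world. Camera axes: x right, y up, looking along -z (the intrinsics and any distortion apply to the point x, -y, -z); pixel columns grow to the right and rows downward; lengths in m; the calibration is good to about 2 mm. A picture is of the moment at which its call begins. There is no depth.
- env.job_done(): hands the job in, once; it reports no verdict.
The state is a dict: "time_s": time; "qpos": joint angles; "dq": joint speeds; "effort": joint torques, N m; "tcp_pos": TCP position; "eef_rot": TCP orientation; "force": force on the tool from outside, world axes, zero at the start; "wrist_torque": the same for the moment, N m; "finger_gap": finger opening in m.
Only numpy, scipy, OpenCV 4.12 (cv2) and the standard library are available. Lean on these libraries where they do the work, as an engineer would, in place of code of your own. Each camera call takes 0.05 s, during which the arm holds its last target.

## Working session

There is one attempt and no reset: what is moved stays moved. The work goes in short steps, Python scripts to look and compute and a tool call to move; the robot and the scene stay as the last step left them, time stands still between calls to the robot, and variables do not carry over. Pictures are saved under pics/ and viewed, and the job is handed in when it is done.

Besides the shell and the picture viewer there is one more tool, called after ">>>" in YAML: its name, and indented under it one key for each argument. step_arm: Moves the arm, as the interface text tells. Its arguments: {"type":"object","properties":{"deltas":{"type":"string"},"claw":{"type":"number"},"newtons":{"type":"number"}},"required":["deltas"]}

```bash
mkdir -p pics
cat > h.py <<'E'
import numpy as np, cv2, pickle
from scipy.spatial.transform import Rotation as R
def snap(n,f):
    from rig import grab_frame
    d=grab_frame(n); cv2.imwrite(f'pics/{f}.png',d['image'][:,:,::-1]); pickle.dump(d,open(f'pics/{f}.pkl','wb')); return d
def load(f): return pickle.load(open(f'pics/{f}.pkl','rb'))
def rot(d):
    a=np.array(d['attitude'],float)
    if a.shape==(3,3): return a
    if a.size==4: raise Exception(a)
    return R.from_euler('xyz',a).as_matrix()
def ray(d,u,v):
    p=cv2.undistortPoints(np.array([[[u,v]]],float),np.array(d['K'],float),np.array(d['D'],float))[0,0]
    return np.array(d['xyz'],float), rot(d)@np.array([p[0],-p[1],-1.])
def onz(d,u,v,z):
    o,r=ray(d,u,v); return o+r*(z-o[2])/r[2]
def proj(d,P):
    c=rot(d).T@(np.array(P,float)-np.array(d['xyz'],float)); c=np.array([c[0],-c[1],-c[2]])
    return cv2.projectPoints(c.reshape(1,1,3),np.zeros(3),np.zeros(3),np.array(d['K'],float),np.array(d['D'],float))[0].ravel()
E
python3 - <<'E'
from h import *
from rig import env
for n in ['scene','top','wrist']:
    d=snap(n,n+'0'); print(n,d['xyz'],d['attitude'],np.array(d['K']).tolist(),d['D'])
print(env.state())
E
```

```text
scene [-0.00703227 -0.66732226  0.8146997 ] [ 0.75297928  0.01413947 -0.94626551] [[413.5286016788547, 0.0, 249.02497380086962], [0.0, 413.5286016788547, 189.8241735243299], [0.0, 0.0, 1.0]] [0.03951604 0.         0.         0.         0.        ]
top [ 0.31338133 -0.2631807   1.38138362] [ 0.17928079 -0.02312506 -1.54604367] [[448.0385667676154, 0.0, 255.60999594539305], [0.0, 448.0385667676154, 190.7013323841692], [0.0, 0.0, 1.0]] [-0.1486807  0.         0.         0.         0.       ]
wrist [0.16166213 0.50294885 0.38386826] [-0.25823551  0.00165394  1.13317083] [[277.9120385800629, 0.0, 257.7932509005445], [0.0, 277.9120385800629, 194.9523968401963], [0.0, 0.0, 1.0]] [0.0144467 0.        0.        0.        0.       ]
{'time_s': 0.15, 'qpos': array([ 9.09626931e-01,  3.13280369e-01,  1.49821192e+00, -1.25165911e-06,
        1.33099428e+00, -2.23387569e-01]), 'dq': array([ 0.00186155, -0.00120794, -0.00210642,  0.00053139, -0.00033152,
        0.00073207]), 'effort': array([ 1.56185633e-03, -4.02307177e+01, -2.52313882e+01,  6.94260397e-02,
        3.44536593e-02, -4.16443618e-05]), 'tcp_pos': array([0.22246312, 0.4753503 , 0.23833264]), 'eef_rot': array([-3.14072068e+00, -1.96847471e-04,  2.70381104e+00]), 'force': array([-0.11638496,  0.12213343,  0.18976646]), 'wrist_torque': array([ 0.0163216 , -0.01300282,  0.01015616]), 'finger_gap': 0.08831420301738208}
```

View pics/scene0.png

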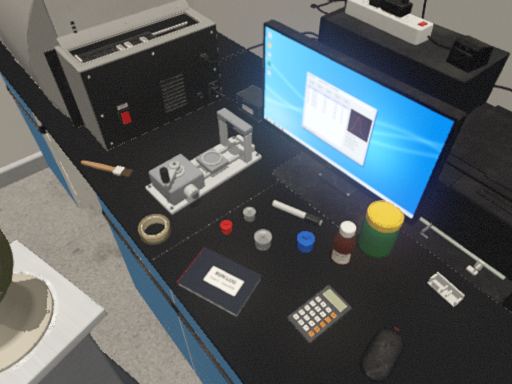

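View pics/top0.png

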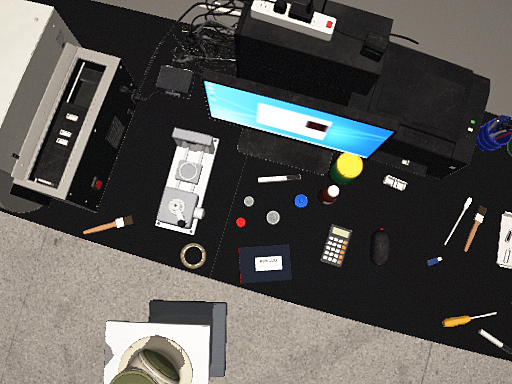

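View pics/wrist0.png

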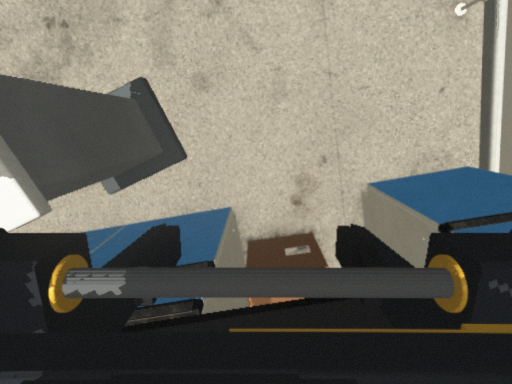

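Run:
```python
from h import *
t=load('top0'); s=load('scene0')
print('origin',proj(t,[0,0,0]),'tcp',proj(t,[.2225,.4753,.238]))
c=t['image'][110:290,140:320,::-1]; cv2.imwrite('pics/tz.png',cv2.resize(c,None,fx=3.3,fy=3.3,interpolation=cv2.INTER_CUBIC))
c=s['image'][100:270,130:330,::-1]; cv2.imwrite('pics/sz.png',cv2.resize(c,None,fx=3.5,fy=3.5,interpolation=cv2.INTER_CUBIC))
```

```text
origin [154.7214971  372.99945025] tcp [-32.37113836 292.93503295]
```

View pics/tz.png

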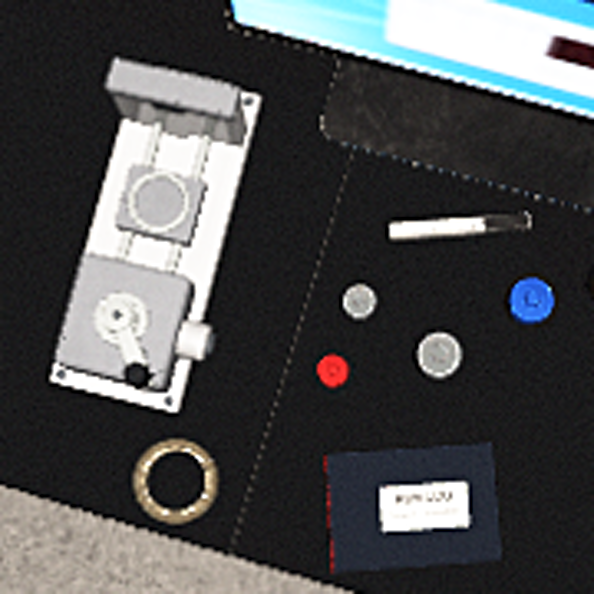

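View pics/sz.png

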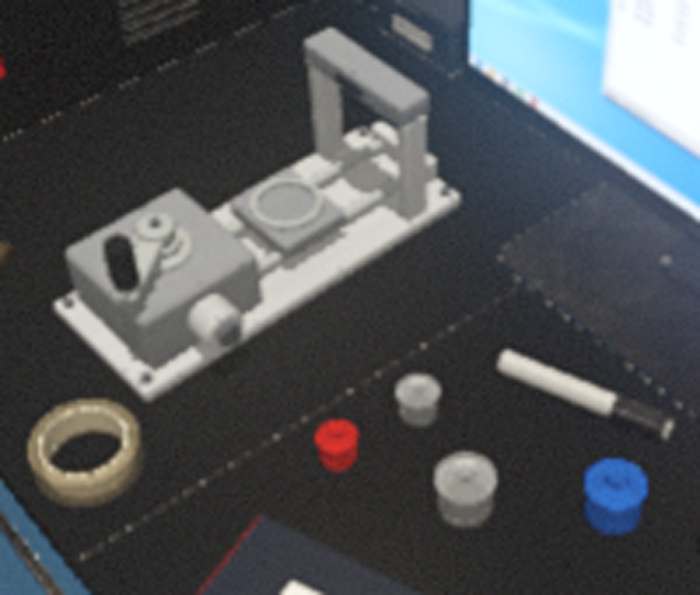

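```bash
cat > m.py <<'E'
from h import *
t=load('top0'); s=load('scene0')
def tp(x,y): return 140+(x+.5)/3.3-.5,110+(y+.5)/3.3-.5
def sp(x,y): return 130+(x+.5)/3.5-.5,100+(y+.5)/3.5-.5
def tri(a,b):
    o1,r1=ray(t,*a); o2,r2=ray(s,*b); r1/=np.linalg.norm(r1); r2/=np.linalg.norm(r2)
    A=np.stack([r1,-r2],1); l=np.linalg.lstsq(A,o2-o1,rcond=None)[0]
    p,q=o1+r1*l[0],o2+r2*l[1]; return ((p+q)/2).round(4),np.linalg.norm(p-q).round(4)
# bottle blob
for d,box in ((t,(255,200,290,235)),(s,(250,225,276,252))):
    x0,y0,x1,y1=box; g=cv2.cvtColor(d['image'],cv2.COLOR_RGB2GRAY)[y0:y1,x0:x1]
    m=(g>70).astype(np.uint8); n,l,st,c=cv2.connectedComponentsWithStats(m); k=1+np.argmax(st[1:,4]); print('blob',c[k]+[x0,y0],st[k])
pts={'bottle top':((439,353),(467,476),.043),'ring':((160,202),(287,203),.045),'knobtop':((137,373),(120,241),.134),'bosstop':((117,314),(154,224),None)}
for k,(a,b,z) in pts.items():
    print(k,tri(tp(*a),sp(*b)), onz(t,*tp(*a),z).round(4) if z else '', onz(s,*sp(*b),z).round(4) if z else '')
# plate corners front-left, front-right, back-right etc at z~.008
for q in ((50,381),(179,412),(264,95)): print('plate',onz(t,*tp(*q),.01).round(4))
for q in ((54,300),(149,400),(463,198)): print('plate s',onz(s,*sp(*q),.01).round(4))
E
python3 m.py
```

```text
blob [272.69736842 217.17105263] [ 11  11  14  14 152]
blob [262.47975078 238.88785047] [  4   4  18  22 321]
bottle top (array([ 0.4805, -0.3424,  0.0322]), np.float64(0.0008)) [ 0.4789 -0.3415  0.043 ] [ 0.4741 -0.3472  0.043 ]
ring (array([ 0.6123, -0.0802,  0.0437]), np.float64(0.0001)) [ 0.612  -0.0803  0.045 ] [ 0.6113 -0.0812  0.045 ]
knobtop (array([ 0.4436, -0.0811,  0.1355]), np.float64(0.0014)) [ 0.4432 -0.0805  0.134 ] [ 0.4452 -0.0802  0.134 ]
bosstop (array([ 0.4987, -0.0542,  0.0946]), np.float64(0.0005))  
plate [0.4461 0.0189 0.01  ]
plate [ 0.421  -0.1033  0.01  ]
plate [ 0.7283 -0.1701  0.01  ]
plate s [0.4504 0.0226 0.01  ]
plate s [ 0.4185 -0.1066  0.01  ]
plate s [ 0.7273 -0.1699  0.01  ]
```

>>> step_arm:
  deltas: "-15 -16 0 0 0 0;-29 -32 0 0 0 0;-29 -32 0 0 0 0;-29 -32 0 0 0 0;-29 -32 0 0 0 0;-29 -32 0 0 0 0;-29 -32 0 0 0 0;-29 -32 0 0 0 0;-29 -32 0 0 0 0;-29 -32 0 0 0 0;-29 -32 0 0 0 0;-29 -32 0 0 0 0;-29 -32 0 0 0 0;-29 -32 0 0 0 0;-29 -32 0 0 0 0;-29 -32 0 0 0 0;-29 -32 0 0 0 0;-29 -32 0 0 0 0;-29 -32 0 0 0 0;-29 -32 0 0 0 0"
  claw: 64
  newtons: 12

```text
time_s: 2.15
tcp_pos: [0.4708, -0.3313, 0.2384]
eef_rot: [3.141, -0.0, 2.704]
force: [-0.3, -0.2, 0.0]
finger_gap: 0.0642
```

>>> step_arm:
  deltas: "-15 -8 20 0 0 -0.074;0 0 30 0 0 -0.074;0 0 30 0 0 -0.073;0 0 0 0 0 0;0 0 0 0 0 0"

```text
time_s: 2.65
tcp_pos: [0.481, -0.3433, 0.1594]
eef_rot: [-3.142, 0.0, 2.923]
force: [0.6, -0.2, 0.7]
finger_gap: 0.0638
```

Run:
```python
from h import *
from rig import env
d=snap('wrist','w1'); print(d['xyz'],d['attitude'])
s=env.state(); print(s['time_s'],s['tcp_pos'],s['eef_rot'],s['qpos'],s['force']); print(proj(d,s['tcp_pos']), proj(d,[.4785,-.3425,.045]))
```

```text
[ 0.41548844 -0.32934244  0.30504068] [-2.58400082e-01  5.51341343e-04  1.35228777e+00]
2.7 [ 0.48132783 -0.34359859  0.16033346] [-3.14041279e+00  1.73779351e-03  2.92315746e+00] [-8.17914472e-01  5.23517392e-01  1.39803478e+00  6.76869400e-06
  1.21794001e+00 -2.17027691e+00] [-0.67351903  0.41603411  0.02979293]
[258.56282377 244.76823685] [258.78715601 190.57331822]
```

View pics/w1.png

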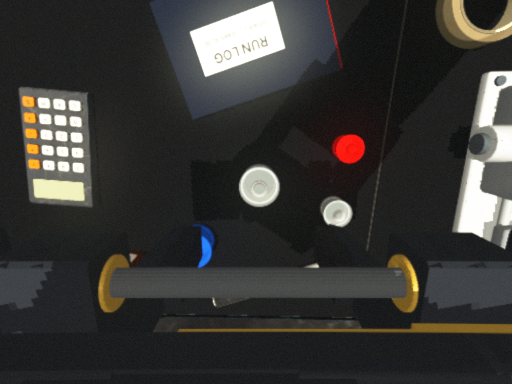

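Run:
```python
from h import *
d=load('w1'); g=cv2.cvtColor(d['image'],cv2.COLOR_RGB2GRAY)[150:225,225:295]
m=(g>75).astype(np.uint8); n,l,st,c=cv2.connectedComponentsWithStats(m); k=1+np.argmax(st[1:,4]); print(c[k]+[225,150],st[k])
cs=max(cv2.findContours((l==k).astype(np.uint8),0,1)[0],key=len); print(cv2.fitEllipse(cs), cv2.minEnclosingCircle(cs))
for z in (.03,.045): print(onz(d,259,186,z))
c=d['image'][150:225,225:360,::-1]; cv2.imwrite('pics/w1z.png',cv2.resize(c,None,fx=5,fy=5,interpolation=cv2.INTER_CUBIC))
```

```text
[258.9047619  185.81245421] [  14   15   41   42 1365]
((33.920623779296875, 35.77824783325195), (40.235252380371094, 41.44249725341797), 175.51663208007812) ((33.85293960571289, 35.5), 21.136377334594727)
[ 0.47751293 -0.34201588  0.03      ]
[ 0.47413028 -0.3413247   0.045     ]
```

View pics/w1z.png

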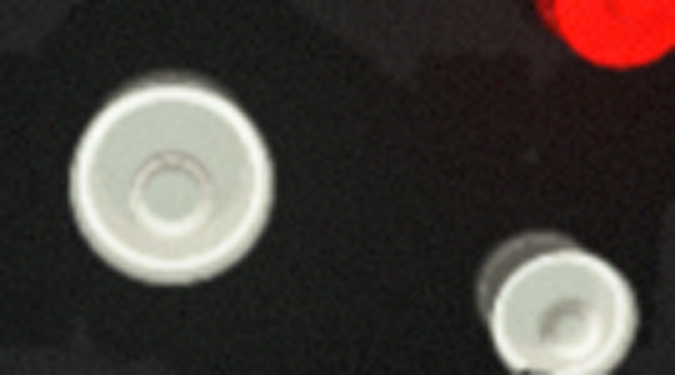

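>>> step_arm:
  deltas: "4 1 20 0 0 0;0 0 30 0 0 0;0 0 30 0 0 0;0 0 30 0 0 0;0 0 20 0 0 0;0 0 14 0 0 0;0 0 8 0 0 0;0 0 1 0 0 0;0 0 0 0 0 0;0 0 0 0 0 0"

```text
time_s: 3.7
tcp_pos: [0.4776, -0.3418, 0.0068]
eef_rot: [-3.141, 0.001, 2.925]
force: [0.4, -0.1, 0.2]
finger_gap: 0.0642
```

Run:
```python
from h import *
from rig import env
d=snap('scene','s2')
for i in range(3):
    s=env.state(); print(s['time_s'],s['tcp_pos'],s['force'],s['finger_gap'])
c=d['image'][150:290,170:370,::-1]; cv2.imwrite('pics/s2z.png',cv2.resize(c,None,fx=4,fy=4,interpolation=cv2.INTER_CUBIC))
```

```text
3.75 [ 0.47752143 -0.34174863  0.00665244] [ 0.57859411 -0.58020836  0.29005134] 0.06413446660968393
3.75 [ 0.47752143 -0.34174863  0.00665244] [ 0.57859411 -0.58020836  0.29005134] 0.06413446660968393
3.75 [ 0.47752143 -0.34174863  0.00665244] [ 0.57859411 -0.58020836  0.29005134] 0.06413446660968393
```

View pics/s2z.png

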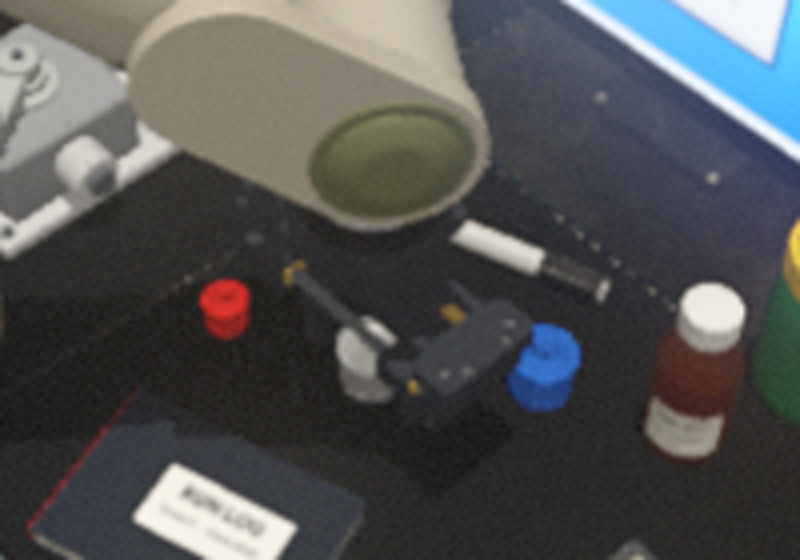

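>>> step_arm:
  deltas: "0 0 1 0 0 0;0 0 0 0 0 0;0 0 0 0 0 0;0 0 0 0 0 0;0 0 0 0 0 0;0 0 0 0 0 0;0 0 0 0 0 0"
  claw: 30
  newtons: 12

```text
time_s: 4.45
tcp_pos: [0.4772, -0.3414, 0.0048]
eef_rot: [-3.142, 0.0, 2.925]
force: [0.5, -0.2, 0.4]
finger_gap: 0.0371
```

>>> step_arm:
  deltas: "0 0 -8 0 0 0;0 0 -20 0 0 0;0 0 -30 0 0 0;0 0 -30 0 0 0;0 0 -30 0 0 0;-6 14 -30 0 0 0;-11 28 -30 0 0 0;-11 28 -17 0 0 0;-11 28 0 0 0 0;-11 28 0 0 0 0;-11 28 0 0 0 0;-11 28 0 0 0 0;-11 28 0 0 0 0;-11 28 0 0 0 0;-11 28 0 0 0 0;-6 18 0 0 0 0;0 0 0 0 0 0;0 0 0 0 0 0;0 0 0 0 0 0"

```text
time_s: 6.35
tcp_pos: [0.6462, -0.089, 0.1999]
eef_rot: [-3.141, -0.0, 2.924]
force: [0.3, -0.7, -0.9]
finger_gap: 0.037
```

Run:
```python
from h import *
from rig import env
d=snap('wrist','w3')
s=env.state(); print(s['time_s'],s['tcp_pos'],s['eef_rot'],s['force'],s['finger_gap'])
for n,P in (('nest',[.6121,-.0805,.045]),('knob',[.4438,-.081,.134]),('hub',[.4987,-.0542,.095])): print(n,proj(d,P))
```

```text
6.4 [ 0.64622135 -0.08900569  0.19990208] [-3.14138540e+00 -5.29535907e-05  2.92349039e+00] [ 0.48896503 -0.4168418   0.04975713] 0.036914433667402845
nest [259.37787526 152.1544122 ]
knob [ 199.46596035 -106.46398282]
hub [261.39014009  10.1594113 ]
```

View pics/w3.png

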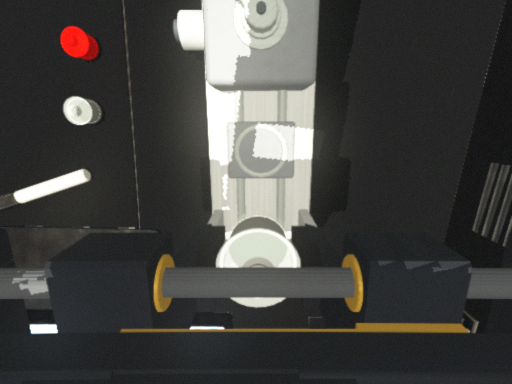

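Run:
```python
from h import *
d=load('w3')
c=d['image'][100:300,200:320,::-1]; cv2.imwrite('pics/w3z.png',cv2.resize(c,None,fx=3,fy=3,interpolation=cv2.INTER_CUBIC))
c=d['image'][0:100,190:330,::-1]; cv2.imwrite('pics/w3h.png',cv2.resize(c,None,fx=5,fy=5,interpolation=cv2.INTER_CUBIC))
print(onz(d,262,150.5,.045),onz(d,262,10,.095),onz(d,262,10,.1))
```

```text
[ 0.6109863  -0.07737568  0.045     ] [ 0.49869732 -0.05370723  0.095     ] [ 0.50033455 -0.05413339  0.1       ]
```

View pics/w3z.png

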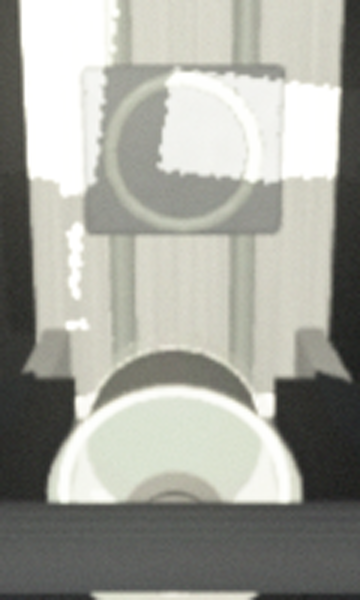

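View pics/w3h.png

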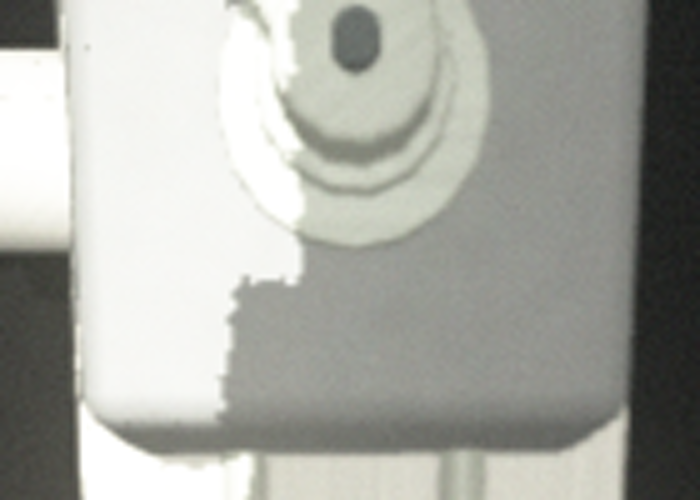

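Run:
```python
from h import *
d=load('w3')
for z in (.033,.04): print(proj(d,[.6462,-.0890,.1999+z]), proj(d,[.6462+.0205*.977,-.0890-.0205*.215,.1999+z]), proj(d,[.6462-.0205*.977,-.0890+.0205*.215,.1999+z]))
```

```text
[259.17266765 274.42541729] [259.17177716 313.47527103] [259.1745095  232.13743687]
[259.23857218 283.13553265] [259.23515775 323.98760213] [259.24329873 238.71148563]
```

>>> step_arm:
  deltas: "12 1 0 0 0 0;12 1 10 0 0 0;10 0 20 0 0 0;0 0 30 0 0 0;0 0 30 0 0 0;0 0 25 0 0 0;0 0 20 0 0 0;0 0 10 0 0 0;0 0 0 0 0 0;0 0 0 0 0 0"

```text
time_s: 7.4
tcp_pos: [0.6143, -0.0791, 0.0558]
eef_rot: [-3.141, 0.001, 2.924]
force: [0.3, -0.9, 0.5]
finger_gap: 0.0369
```

Run:
```python
from h import *
from rig import env
d=snap('wrist','w4'); e=snap('scene','s4')
s=env.state(); print(s['time_s'],s['tcp_pos'],s['eef_rot'],s['force'],s['finger_gap'])
a=cv2.resize(d['image'][100:300,150:370,::-1],None,fx=2.4,fy=2.4,interpolation=cv2.INTER_CUBIC)
b=cv2.resize(e['image'][100:215,140:270,::-1],None,fx=4,fy=4,interpolation=cv2.INTER_CUBIC); 
cv2.imwrite('pics/w4z.png',a); cv2.imwrite('pics/s4z.png',b)
```

```text
7.5 [ 0.61444865 -0.07896395  0.05601883] [-3.14136181e+00  2.10026459e-03  2.92466133e+00] [ 0.17640371  0.00210317 -0.57590738] 0.03731964350844615
```

View pics/w4z.png

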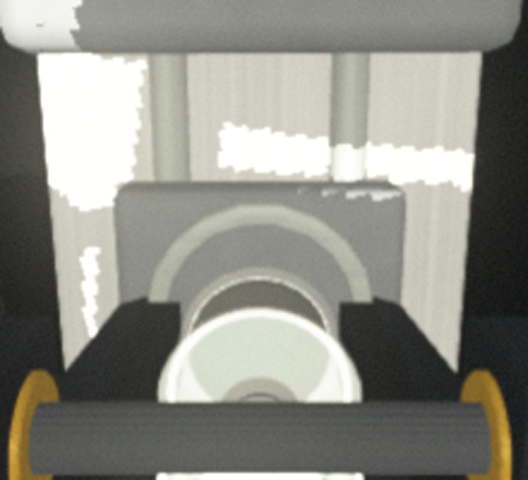

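View pics/s4z.png

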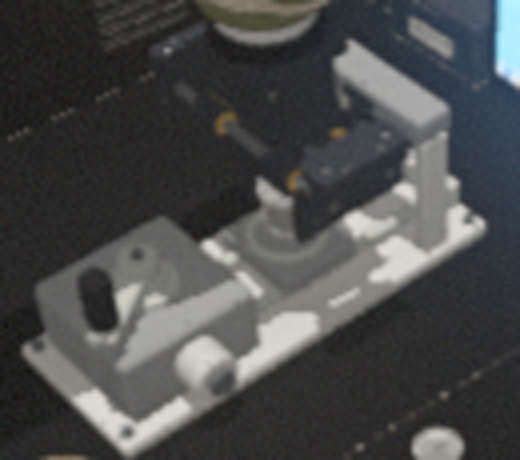

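Run:
```python
from h import *
d=load('w4')
f=lambda x,y:(150+(x+.5)/2.4-.5,100+(y+.5)/2.4-.5)
ex=np.array([.9766,-.2153])
for n,p,z in (('ring out',(258,204),.045),('ring in',(258,222),.045),('bot',(260,269),.051),('bot-in',(260,282),.051),('ringL',(148,300),.045),('ringR',(372,300),.045),('bL',(193,320),.051),('bR',(327,320),.051)):
    q=onz(d,*f(*p),z); print(n,q, 'along',(q[:2]-[.4987,-.054])@ex,'lat',(q[:2]-[.4987,-.054])@[.2153,.9766])
print((np.array([.6144,-.0790])-[.4987,-.054])@ex)
```

```text
ring out [ 0.58306715 -0.07323598  0.045     ] along 0.08653446097598393 lat -0.0006216084469957477
ring in [ 0.58742167 -0.0741987   0.045     ] along 0.09099435901694841 lat -0.0006242796238156293
bot [ 0.59725298 -0.07587023  0.051     ] along 0.10095549995095905 lat -0.00014000927089860183
bot-in [ 0.60043252 -0.07657062  0.051     ] along 0.10421143153232779 lat -0.00013945273321100505
ringL [ 0.60112312 -0.1053263   0.045     ] along 0.1110769679392954 lat -0.028073562645584322
ringR [ 0.6131383  -0.05077111  0.045     ] along 0.11106526533463339 lat 0.027791903902627643
bL [ 0.60643134 -0.0944846   0.051     ] along 0.11392676496102083 lat -0.0163427053039571
bR [ 0.61340052 -0.06283724  0.051     ] along 0.11391918538061362 lat 0.016064573324316607
0.11837511999999997
```

>>> step_arm:
  deltas: "3 0 0 0 0 0;0 0 2 0 0 0;0 0 2 0 0 0;0 0 0 0 0 0;0 0 0 0 0 0"

```text
time_s: 8.0
tcp_pos: [0.611, -0.078, 0.0507]
eef_rot: [3.142, -0.0, 2.925]
force: [0.9, 0.4, -1.3]
finger_gap: 0.0372
```

Run:
```python
from h import *
from rig import env
d=snap('wrist','w5')
s=env.state(); print(s['time_s'],s['tcp_pos'],s['eef_rot'],s['force'],s['finger_gap'])
a=cv2.resize(d['image'][150:300,190:330,::-1],None,fx=5,fy=4,interpolation=cv2.INTER_CUBIC)
cv2.imwrite('pics/w5z.png',a)
```

```text
8.05 [ 0.61099702 -0.07800996  0.05072573] [3.14158551e+00 2.33467620e-05 2.92480056e+00] [ 0.31319138 -0.47534704 -1.57736856] 0.03701963361834678
```

View pics/w5z.png

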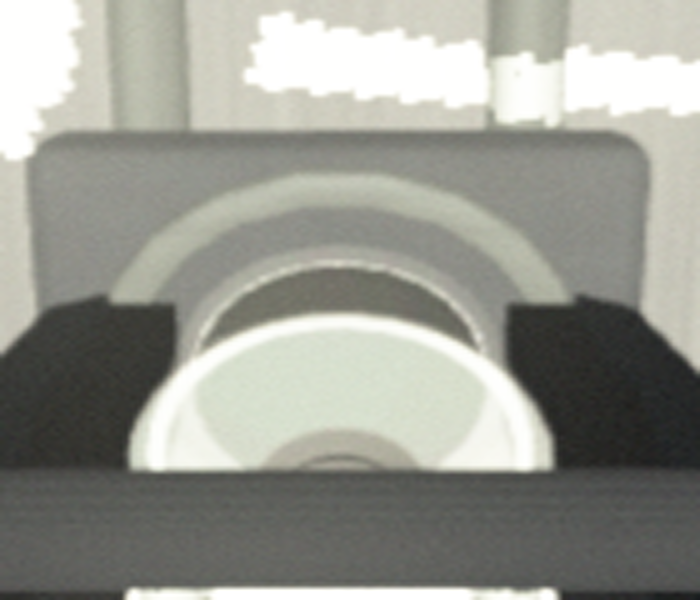

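>>> step_arm:
  deltas: "1 0 1 0 0 0;0 0 1 0 0 0;0 0 1 0 0 0;0 0 1 0 0 0;0 0 0 0 0 0;0 0 0 0 0 0"

```text
time_s: 8.65
tcp_pos: [0.61, -0.0778, 0.0467]
eef_rot: [-3.142, -0.0, 2.925]
force: [0.7, -0.4, -0.5]
finger_gap: 0.0371
```

>>> step_arm:
  deltas: "0 0 1 0 0 0;0 0 0 0 0 0;0 0 0 0 0 0"

```text
time_s: 8.95
tcp_pos: [0.6099, -0.0778, 0.0457]
eef_rot: [3.142, -0.0, 2.925]
force: [-0.7, 0.6, -0.7]
finger_gap: 0.0371
```

Open, pause, rise.

>>> step_arm:
  deltas: "0 0 0 0 0 0;0 0 0 0 0 0;0 0 0 0 0 0;0 0 0 0 0 0;0 0 0 0 0 0;0 0 -5 0 0 0;0 0 -15 0 0 0;0 0 -25 0 0 0;0 0 -30 0 0 0;0 0 -30 0 0 0;0 0 -30 0 0 0;0 0 -15 0 0 0;0 0 0 0 0 0;0 0 0 0 0 0"
  claw: 60

```text
time_s: 10.35
tcp_pos: [0.6098, -0.0777, 0.1958]
eef_rot: [3.142, 0.0, 2.925]
force: [-1.2, -0.2, -0.2]
finger_gap: 0.0598
```

Run:
```python
from h import *
from rig import env
d=snap('wrist','w6')
s=env.state(); print(s['time_s'],s['tcp_pos'],s['force'],s['finger_gap'],s['qpos'])
```

```text
10.4 [ 0.60956536 -0.07767383  0.195005  ] [-0.28594938  0.852434    0.10556599] 0.06009563395225903 [-3.17139923e-01  5.44641722e-01  1.27000269e+00 -2.96695584e-05
  1.32829494e+00 -1.67109721e+00]
```

View pics/w6.png

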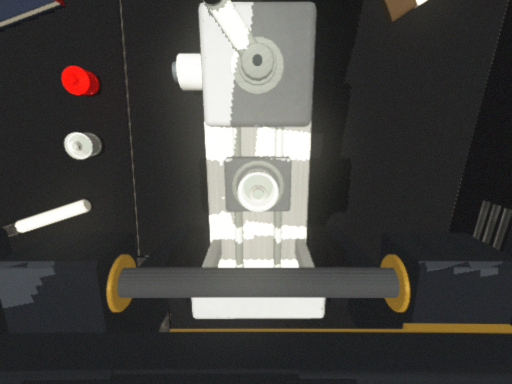

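>>> step_arm:
  deltas: "13 -5 0 0 0 0;25 -8 0 0 0 0;25 -8 0 0 0 0;25 -8 0 0 0 0;20 -7 0 0 0 0;7 -2 0 0 0 0;0 0 0 0 0 0;0 0 0 0 0 0"
  claw: 45

```text
time_s: 11.2
tcp_pos: [0.4901, -0.0902, 0.1955]
eef_rot: [3.141, 0.0, 2.925]
force: [0.5, 0.7, 0.1]
finger_gap: 0.0449
```

Run:
```python
from h import *
from rig import env
d=snap('wrist','w7'); snap('top','t7')
s=env.state(); print(s['time_s'],s['tcp_pos'],s['eef_rot'],s['force'],s['finger_gap'])
for n,P in (('knob',[.4438,-.081,.134]),('hub',[.4987,-.0542,.095])): print(n,proj(d,P))
w=load('w6'); print('hub w6',onz(w,257.5,60,.095),onz(w,257.5,60,.1))
```

```text
11.3 [ 0.49014024 -0.09011309  0.19544991] [ 3.14152708e+00 -1.88292534e-04  2.92509368e+00] [ 0.86398293  0.43823788 -0.4116462 ] 0.04519939309187492
knob [257.33743091 149.19396224]
hub [298.80734031 197.69586381]
hub w6 [ 0.49730676 -0.05391009  0.095     ] [ 0.49825927 -0.0541121   0.1       ]
```

View pics/w7.png

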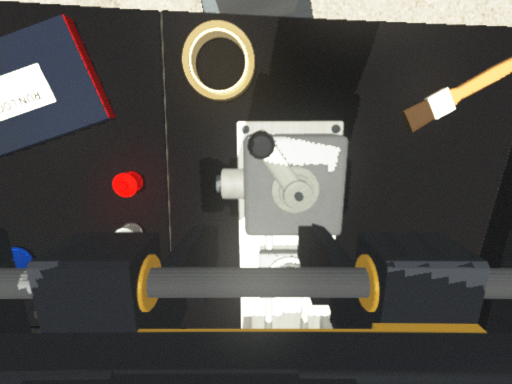

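Run:
```python
from h import *
d=load('w7')
a=cv2.resize(d['image'][115:240,215:350,::-1],None,fx=4.5,fy=4.5,interpolation=cv2.INTER_CUBIC)
cv2.imwrite('pics/w7z.png',a)
```

```text
(no output)
```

View pics/w7z.png

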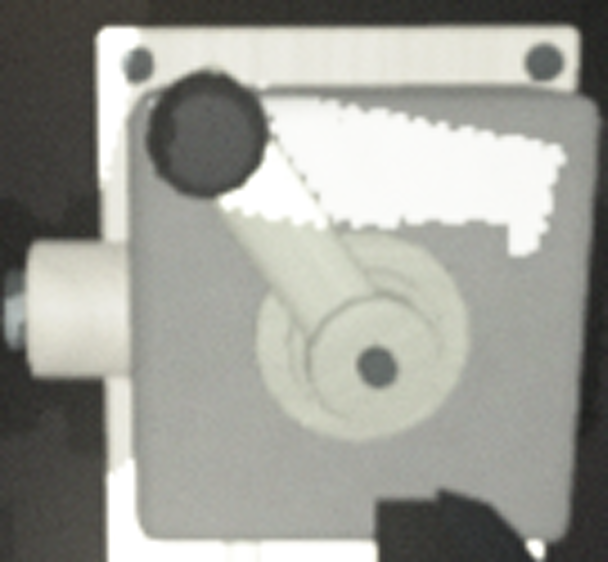

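Run:
```python
from h import *
d=load('w7')
k=onz(d,261.3,144.2,.134); print('knob',k)
for z in (.09,.095,.1):
    h=onz(d,298.2,196.2,z); print(z,h,np.hypot(*(k-h)[:2]))
t=load('t7')
print(R.from_euler('z',0).as_matrix()[0])
a=cv2.resize(load('top0')['image'][185:235,150:215,::-1],None,fx=10,fy=10,interpolation=cv2.INTER_CUBIC); cv2.imwrite('pics/t0k.png',a)
```

```text
knob [ 0.44087589 -0.07737246  0.134     ]
0.09 [ 0.49865507 -0.05404614  0.09      ] 0.062310124423555886
0.095 [ 0.4971801  -0.05449002  0.095     ] 0.06077638933420939
0.1 [ 0.49570512 -0.05493391  0.1       ] 0.05924299616227128
[1. 0. 0.]
```

View pics/t0k.png

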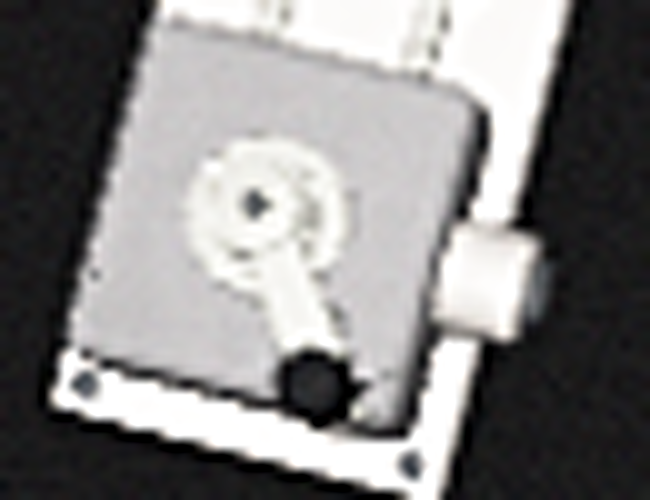

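>>> step_arm:
  deltas: "10 0 5 0 0 0;15 0 15 0 0 0;15 0 15 0 0 0;9 0 10 0 0 0;0 0 0 0 0 0;0 0 0 0 0 0"

```text
time_s: 11.9
tcp_pos: [0.4424, -0.0798, 0.1511]
eef_rot: [-3.141, 0.001, 2.925]
force: [0.2, -0.6, 0.6]
finger_gap: 0.045
```

Run:
```python
from h import *
from rig import env
d=snap('wrist','w8')
s=env.state(); print(s['time_s'],s['tcp_pos'],s['eef_rot'],s['force'],s['finger_gap'])
p=s['tcp_pos']; print(proj(d,p),proj(d,[p[0],p[1],.134]))
a=cv2.resize(d['image'][120:300,170:350,::-1],None,fx=3.3,fy=3.3,interpolation=cv2.INTER_CUBIC)
cv2.imwrite('pics/w8z.png',a)
```

```text
11.95 [ 0.44259308 -0.07987213  0.15126823] [-3.14137398e+00  1.21547105e-03  2.92495836e+00] [0.39698407 0.13353659 0.71757451] 0.045127207187202804
[258.83900628 243.90488251] [258.75571905 232.16529846]
```

View pics/w8z.png

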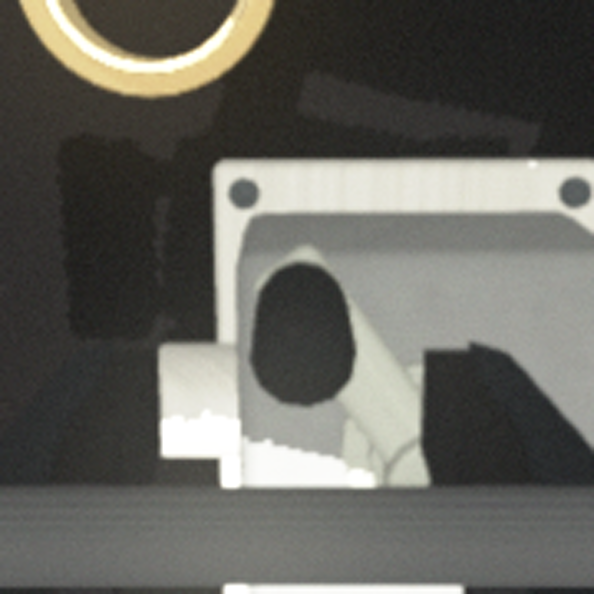

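>>> step_arm:
  deltas: "1 2 5 0 0 0;0 0 12 0 0 0;0 0 15 0 0 0;0 0 12 0 0 0;0 0 7 0 0 0;0 0 2 0 0 0;0 0 0 0 0 0;0 0 0 0 0 0"

```text
time_s: 12.75
tcp_pos: [0.4414, -0.0775, 0.0982]
eef_rot: [-3.141, 0.001, 2.925]
force: [0.1, -0.9, -0.0]
finger_gap: 0.0448
```

Run:
```python
from h import *
from rig import env
d=snap('wrist','w9')
s=env.state(); print(s['time_s'],s['tcp_pos'],s['eef_rot'],s['force'],s['finger_gap'])
p=s['tcp_pos']; print(proj(d,[p[0],p[1],.134]))
a=cv2.resize(d['image'][120:300,170:350,::-1],None,fx=3.3,fy=3.3,interpolation=cv2.INTER_CUBIC)
cv2.imwrite('pics/w9z.png',a)
```

```text
12.8 [ 0.44138975 -0.07756614  0.09821876] [-3.14136353e+00  9.82555391e-04  2.92480047e+00] [0.04010776 0.25521183 0.55882753] 0.04522006829507006
[259.13782654 277.80309197]
```

View pics/w9z.png

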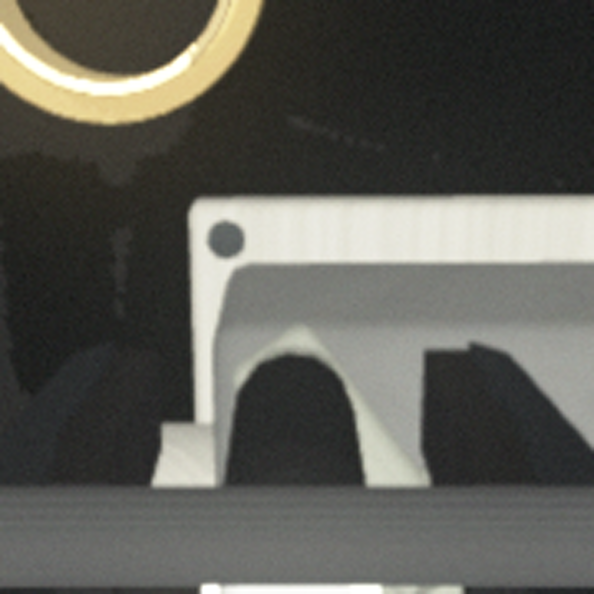

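>>> step_arm:
  deltas: "0 0 0 0 0 0;0 0 0 0 0 0;0 0 0 0 0 0;0 0 0 0 0 0;0 0 0 0 0 0;0 0 0 0 0 0"
  claw: 12
  newtons: 30

```text
time_s: 13.4
tcp_pos: [0.4412, -0.0774, 0.0978]
eef_rot: [3.142, 0.0, 2.925]
force: [0.4, 1.1, 1.0]
finger_gap: 0.0201
```

```bash
cat > circ.py <<'E'
import numpy as np,sys
# args: th0 n ; optional steps list
YAW=2.925; tx=np.array([np.cos(YAW),np.sin(YAW)]); ty=np.array([np.sin(YAW),-np.cos(YAW)])
def rows(th0,steps,r=60.):
    th=th0; out=[]; acc=np.zeros(2); P0=r*np.array([np.cos(th),np.sin(th)])
    for s in steps:
        th-=s; P=r*np.array([np.cos(th),np.sin(th)])-P0
        w=np.array([P@tx,P@ty]); d=np.round(w-acc,1); acc+=d
        out.append('%g %g 0 0 0 0'%(d[0],d[1]))
    print(';'.join(out)); print('end',round(th,4),'pos off world mm',P.round(1))
def ft(s,c):
    from scipy.spatial.transform import Rotation
    p=np.array(s['tcp_pos'][:2])-c; f=np.array(s['force'][:2]); u=p/np.linalg.norm(p); t=np.array([u[1],-u[0]]) # cw tangent
    print('ang',np.arctan2(p[1],p[0]).round(4),'r',np.linalg.norm(p).round(4),'Frad',(f@u).round(1),'Ftan(cw)',(f@t).round(1),'Fz',s['force'][2].round(1))
E
python3 -c "
from circ import *
rows(-2.7517,[.02,.04,.06]+[.08]*9)"
```

```text
0.7 1 0 0 0 0;1.3 2 0 0 0 0;1.7 3.1 0 0 0 0;2.1 4.4 0 0 0 0;1.7 4.5 0 0 0 0;1.4 4.6 0 0 0 0;1 4.7 0 0 0 0;0.6 4.7 0 0 0 0;0.2 4.8 0 0 0 0;-0.2 4.8 0 0 0 0;-0.5 4.8 0 0 0 0;-0.9 4.7 0 0 0 0
end -3.5917 pos off world mm [ 1.5 48.9]
```

>>> step_arm:
  deltas: "0.7 1 0 0 0 0;1.3 2 0 0 0 0;1.7 3.1 0 0 0 0;2.1 4.4 0 0 0 0;1.7 4.5 0 0 0 0;1.4 4.6 0 0 0 0;1 4.7 0 0 0 0;0.6 4.7 0 0 0 0;0.2 4.8 0 0 0 0;-0.2 4.8 0 0 0 0;-0.5 4.8 0 0 0 0;-0.9 4.7 0 0 0 0"

```text
time_s: 14.6
tcp_pos: [0.442, -0.028, 0.0977]
eef_rot: [-3.141, -0.002, 2.925]
force: [-4.8, -3.4, 6.5]
finger_gap: 0.0203
```

```bash
python3 -c "
from circ import *
from rig import env
s=env.state(); print(s['time_s'],s['tcp_pos'],s['force'],s['finger_gap']); ft(s,np.array([.4968,-.0547]))
rows(-3.5917,[.08]*10)"
```

```text
14.6 [ 0.44201462 -0.02798229  0.0976921 ] [-4.75338745 -3.39106136  6.4731681 ] 0.020312296743600085
ang 2.6878 r 0.061 Frad 2.8 Ftan(cw) -5.1 Fz 6.5
-1.3 4.6 0 0 0 0;-1.7 4.5 0 0 0 0;-2 4.4 0 0 0 0;-2.3 4.2 0 0 0 0;-2.7 3.9 0 0 0 0;-3 3.8 0 0 0 0;-3.3 3.5 0 0 0 0;-3.5 3.2 0 0 0 0;-3.8 2.9 0 0 0 0;-4.1 2.7 0 0 0 0
end -4.3917 pos off world mm [35.1 30.8]
```

>>> step_arm:
  deltas: "-1.3 4.6 0 0 0 0;-1.7 4.5 0 0 0 0;-2 4.4 0 0 0 0;-2.3 4.2 0 0 0 0;-2.7 3.9 0 0 0 0;-3 3.8 0 0 0 0;-3.3 3.5 0 0 0 0;-3.5 3.2 0 0 0 0;-3.8 2.9 0 0 0 0;-4.1 2.7 0 0 0 0"

```text
time_s: 15.6
tcp_pos: [0.4761, 0.0034, 0.0975]
eef_rot: [3.141, -0.005, 2.925]
force: [-10.1, 0.2, 10.7]
finger_gap: 0.0201
```

```bash
python3 -c "
from circ import *
from rig import env
s=env.state(); print(s['time_s'],s['tcp_pos'],s['force'],s['finger_gap']); ft(s,np.array([.4968,-.0547]))
rows(-4.3917,[.08]*10)"
```

```text
15.6 [0.47611983 0.00335986 0.09749958] [-10.12969211   0.20356812  10.72083432] 0.02010949261265909
ang 1.913 r 0.0616 Frad 3.6 Ftan(cw) -9.5 Fz 10.7
-4.2 2.3 0 0 0 0;-4.4 1.9 0 0 0 0;-4.5 1.6 0 0 0 0;-4.7 1.2 0 0 0 0;-4.7 0.9 0 0 0 0;-4.8 0.5 0 0 0 0;-4.8 0 0 0 0 0;-4.8 -0.3 0 0 0 0;-4.7 -0.6 0 0 0 0;-4.7 -1.1 0 0 0 0
end -5.1917 pos off world mm [46.6 -3.7]
```

>>> step_arm:
  deltas: "-4.2 2.5 -0.2 0 0 0;-4.4 2.1 -0.2 0 0 0;-4.5 1.8 -0.2 0 0 0;-4.7 1.3 -0.2 0 0 0;-4.7 1 -0.2 0 0 0;-4.8 0.5 0 0 0 0"

```text
time_s: 16.2
tcp_pos: [0.504, 0.0067, 0.0976]
eef_rot: [3.141, -0.007, 2.925]
force: [-10.8, -0.1, 3.6]
finger_gap: 0.0198
```

```bash
python3 -c "
from circ import *
from rig import env
s=env.state(); print(s['time_s'],s['tcp_pos'],s['eef_rot'],s['force'],s['wrist_torque'],s['finger_gap']); ft(s,np.array([.4972,-.0540]))
rows(-4.8717,[.08]*10)"
```

```text
16.2 [0.50404768 0.00665356 0.09762616] [ 3.14130698 -0.00743236  2.92527007] [-10.75241978  -0.07384074   3.63338985] [-0.1426296   1.67021476  0.04199423] 0.019834984941464098
ang 1.4584 r 0.061 Frad -1.3 Ftan(cw) -10.7 Fz 3.6
-4.8 0.1 0 0 0 0;-4.8 -0.3 0 0 0 0;-4.7 -0.7 0 0 0 0;-4.7 -1.1 0 0 0 0;-4.6 -1.4 0 0 0 0;-4.4 -1.8 0 0 0 0;-4.3 -2.1 0 0 0 0;-4.2 -2.5 0 0 0 0;-3.9 -2.8 0 0 0 0;-3.6 -3.1 0 0 0 0
end -5.6717 pos off world mm [ 39.6 -24.8]
```

>>> step_arm:
  deltas: "-4.8 0.1 -0.1 0 0 0;-4.8 -0.3 -0.1 0 0 0;-4.7 -0.7 -0.1 0 0 0;-4.7 -1.1 -0.1 0 0 0;-4.6 -1.4 0 0 0 0;-4.4 -1.8 0 0 0 0;-4.3 -2.1 0 0 0 0;-4.2 -2.5 0 0 0 0"

```text
time_s: 17.0
tcp_pos: [0.5386, -0.0103, 0.0979]
eef_rot: [3.14, -0.005, 2.925]
force: [-3.6, 3.4, -1.3]
finger_gap: 0.0196
```

```bash
python3 -c "
from circ import *
from rig import env
s=env.state(); print(s['time_s'],s['tcp_pos'],s['eef_rot'],s['force'],s['wrist_torque'],s['finger_gap']); ft(s,np.array([.4972,-.0540]))
rows(-5.5117,[.08]*10)"
```

```text
17.0 [ 0.53855574 -0.01026804  0.09787356] [ 3.13968222 -0.00503759  2.92506222] [-3.63437196  3.3591141  -1.34861598] [0.45991353 0.58413515 0.05772822] 0.019630736474444046
ang 0.8133 r 0.0602 Frad -0.1 Ftan(cw) -4.9 Fz -1.3
-3.9 -2.8 0 0 0 0;-3.7 -3.1 0 0 0 0;-3.4 -3.4 0 0 0 0;-3.1 -3.6 0 0 0 0;-2.8 -3.9 0 0 0 0;-2.5 -4.1 0 0 0 0;-2.2 -4.3 0 0 0 0;-1.8 -4.4 0 0 0 0;-1.4 -4.6 0 0 0 0;-1.1 -4.7 0 0 0 0
end -6.3117 pos off world mm [ 17.  -43.5]
```

>>> step_arm:
  deltas: "-3.9 -2.8 0 0 0 0;-3.7 -3.1 0 0 0 0;-3.4 -3.4 0 0 0 0;-3.1 -3.6 0 0 0 0;-2.8 -3.9 0 0 0 0;-2.5 -4.1 0 0 0 0;-2.2 -4.3 0 0 0 0;-1.8 -4.4 0 0 0 0"

```text
time_s: 17.8
tcp_pos: [0.5559, -0.0466, 0.0984]
eef_rot: [-3.141, -0.002, 2.925]
force: [-3.1, -3.9, -16.7]
finger_gap: 0.0201
```

```bash
python3 -c "
from circ import *
from rig import env
s=env.state(); print(s['time_s'],s['tcp_pos'],s['eef_rot'],s['force'],s['wrist_torque'],s['finger_gap']); ft(s,np.array([.4972,-.0540]))
rows(-6.1517,[.08]*10)"
```

```text
17.8 [ 0.55585506 -0.04661835  0.09843582] [-3.14100853e+00 -1.80757724e-03  2.92464188e+00] [ -3.06991394  -3.88369253 -16.66749545] [-0.63080651  0.40168052 -0.02297496] 0.020133950945986183
ang 0.1252 r 0.0591 Frad -3.5 Ftan(cw) 3.5 Fz -16.7
-1.5 -4.6 0 0 0 0;-1 -4.6 0 0 0 0;-0.7 -4.8 0 0 0 0;-0.4 -4.8 0 0 0 0;0.1 -4.8 0 0 0 0;0.4 -4.8 0 0 0 0;0.8 -4.7 0 0 0 0;1.2 -4.6 0 0 0 0;1.6 -4.6 0 0 0 0;1.9 -4.4 0 0 0 0
end -6.9517 pos off world mm [-12.4 -45.1]
```

>>> step_arm:
  deltas: "-1.3 -4.6 0.3 0 0 0;-0.8 -4.6 0.3 0 0 0;-0.5 -4.8 0.3 0 0 0;-0.2 -4.8 0.2 0 0 0;0.2 -4.8 0.2 0 0 0;0.4 -4.8 0 0 0 0;0.8 -4.7 0 0 0 0;1.2 -4.6 0 0 0 0"

```text
time_s: 18.6
tcp_pos: [0.5483, -0.0833, 0.0982]
eef_rot: [-3.141, -0.0, 2.925]
force: [-4.5, -1.7, -10.1]
finger_gap: 0.0196
```

```bash
python3 -c "
from circ import *
from rig import env
s=env.state(); print(s['time_s'],s['tcp_pos'],s['eef_rot'],s['force'],s['wrist_torque'],s['finger_gap']); ft(s,np.array([.4967,-.0540]))
rows(-6.7917,[.08]*10)"
```

```text
18.6 [ 0.54825672 -0.08328363  0.09824867] [-3.14128543e+00 -1.63482695e-05  2.92479821e+00] [ -4.54854725  -1.67560286 -10.09423852] [-0.50667245  0.7591467   0.03233014] 0.019582525263103463
ang -0.5165 r 0.0593 Frad -3.1 Ftan(cw) 3.7 Fz -10.1
1.6 -4.5 0 0 0 0;1.9 -4.4 0 0 0 0;2.3 -4.3 0 0 0 0;2.5 -4 0 0 0 0;3 -3.8 0 0 0 0;3.2 -3.6 0 0 0 0;3.4 -3.3 0 0 0 0;3.8 -3 0 0 0 0;3.9 -2.7 0 0 0 0;4.2 -2.4 0 0 0 0
end -7.5917 pos off world mm [-36.9 -28.7]
```

>>> step_arm:
  deltas: "1.8 -4.4 0.2 0 0 0;2 -4.3 0.2 0 0 0;2.4 -4.2 0.2 0 0 0;2.6 -3.9 0.1 0 0 0;3 -3.7 0.1 0 0 0;3.2 -3.6 0 0 0 0;3.4 -3.3 0 0 0 0;3.8 -3 0 0 0 0"

```text
time_s: 19.4
tcp_pos: [0.5207, -0.1081, 0.0978]
eef_rot: [-3.141, 0.002, 2.925]
force: [-0.3, -2.9, 3.5]
finger_gap: 0.0203
```

```bash
python3 -c "
from circ import *
from rig import env
s=env.state(); print(s['time_s'],s['tcp_pos'],s['eef_rot'],s['force'],s['wrist_torque'],s['finger_gap']); ft(s,np.array([.4967,-.0540]))
rows(-7.4317,[.08]*10)"
```

```text
19.4 [ 0.52066132 -0.10813561  0.09781505] [-3.14126920e+00  2.48350512e-03  2.92470811e+00] [-0.26181688 -2.94722305  3.52513699] [-0.35895808  0.11202809 -0.01812474] 0.020298237022398292
ang -1.1541 r 0.0592 Frad 2.6 Ftan(cw) 1.4 Fz 3.5
4 -2.7 0 0 0 0;4.1 -2.4 0 0 0 0;4.4 -2 0 0 0 0;4.5 -1.7 0 0 0 0;4.6 -1.3 0 0 0 0;4.7 -1 0 0 0 0;4.7 -0.5 0 0 0 0;4.8 -0.2 0 0 0 0;4.8 0.2 0 0 0 0;4.8 0.5 0 0 0 0
end -8.2317 pos off world mm [-46.7  -1. ]
```

>>> step_arm:
  deltas: "4 -2.8 0 0 0 0;4.1 -2.5 0 0 0 0;4.4 -2.1 0 0 0 0;4.5 -1.8 0 0 0 0;4.6 -1.3 0 0 0 0;4.7 -1 0 0 0 0;4.7 -0.5 0 0 0 0;4.8 -0.2 0 0 0 0;4.8 0.2 0 0 0 0;4.8 0.5 0 0 0 0"

```text
time_s: 20.4
tcp_pos: [0.4739, -0.1093, 0.0977]
eef_rot: [-3.141, 0.003, 2.925]
force: [2.1, -0.6, 5.2]
finger_gap: 0.02
```

```bash
python3 -c "
from circ import *
from rig import env
s=env.state(); print(s['time_s'],s['tcp_pos'],s['eef_rot'],s['force'],s['wrist_torque'],s['finger_gap']); ft(s,np.array([.4967,-.0540]))
rows(-8.2317,[.08]*10)"
```

```text
20.4 [ 0.47393649 -0.10927281  0.09766989] [-3.14147144e+00  2.73214125e-03  2.92466222e+00] [ 2.06050943 -0.5741831   5.22374558] [-0.1012687  -0.36931281 -0.00575574] 0.01995848294604771
ang -1.9615 r 0.0598 Frad -0.3 Ftan(cw) -2.1 Fz 5.2
4.7 1 0 0 0 0;4.6 1.3 0 0 0 0;4.5 1.7 0 0 0 0;4.3 2 0 0 0 0;4.2 2.4 0 0 0 0;4 2.7 0 0 0 0;3.7 3.1 0 0 0 0;3.5 3.3 0 0 0 0;3.2 3.5 0 0 0 0;2.9 3.9 0 0 0 0
end -9.0317 pos off world mm [-33.3  32.8]
```

```bash
python3 -c "
from circ import *
rows(-8.2317,[.08]*15)"
```

```text
4.7 1 0 0 0 0;4.6 1.3 0 0 0 0;4.5 1.7 0 0 0 0;4.3 2 0 0 0 0;4.2 2.4 0 0 0 0;4 2.7 0 0 0 0;3.7 3.1 0 0 0 0;3.5 3.3 0 0 0 0;3.2 3.5 0 0 0 0;2.9 3.9 0 0 0 0;2.6 4 0 0 0 0;2.2 4.2 0 0 0 0;1.9 4.4 0 0 0 0;1.6 4.6 0 0 0 0;1.2 4.6 0 0 0 0
end -9.4317 pos off world mm [-37.9  56.2]
```

>>> step_arm:
  deltas: "4.7 1 -0.1 0 0 0;4.6 1.3 -0.1 0 0 0;4.5 1.7 -0.1 0 0 0;4.3 2 0 0 0 0;4.2 2.4 0 0 0 0;4 2.7 0 0 0 0;3.7 3.1 0 0 0 0;3.5 3.3 0 0 0 0;3.2 3.5 0 0 0 0;2.9 3.9 0 0 0 0"

```text
time_s: 21.4
tcp_pos: [0.4403, -0.0761, 0.0975]
eef_rot: [-3.141, 0.001, 2.925]
force: [3.4, -2.3, 4.7]
finger_gap: 0.02
```

```bash
python3 -c "
from circ import *
from rig import env
s=env.state(); print(s['time_s'],s['tcp_pos'],s['eef_rot'],s['force'],s['wrist_torque'],s['finger_gap']); ft(s,np.array([.4967,-.0540]))
rows(-9.0317,[.08]*10)"
```

```text
21.4 [ 0.4402777  -0.07614642  0.0975289 ] [-3.14144287e+00  1.13778292e-03  2.92465337e+00] [ 3.42702812 -2.31948918  4.70798028] [-0.23786065 -0.67470641  0.04876286] 0.019959211828231495
ang -2.7676 r 0.0606 Frad -2.3 Ftan(cw) -3.4 Fz 4.7
2.6 4 0 0 0 0;2.2 4.3 0 0 0 0;2 4.4 0 0 0 0;1.5 4.5 0 0 0 0;1.2 4.7 0 0 0 0;0.8 4.7 0 0 0 0;0.4 4.8 0 0 0 0;0.1 4.8 0 0 0 0;-0.4 4.8 0 0 0 0;-0.7 4.7 0 0 0 0
end -9.8317 pos off world mm [ 0.3 46.7]
```

>>> step_arm:
  deltas: "2.5 4 -0.1 0 0 0;2.1 4.3 -0.1 0 0 0;1.9 4.4 -0.1 0 0 0;1.4 4.5 -0.1 0 0 0;1.1 4.7 0 0 0 0;0.8 4.7 0 0 0 0;0.4 4.8 0 0 0 0;0.1 4.8 0 0 0 0;-0.4 4.8 0 0 0 0;-0.7 4.7 0 0 0 0"

```text
time_s: 22.4
tcp_pos: [0.4407, -0.0297, 0.0976]
eef_rot: [-3.141, -0.001, 2.925]
force: [1.7, -6.6, 2.1]
finger_gap: 0.0202
```

```bash
python3 -c "
from circ import *
from rig import env
s=env.state(); print(s['time_s'],s['tcp_pos'],s['eef_rot'],s['force'],s['wrist_torque'],s['finger_gap']); ft(s,np.array([.4967,-.0540]))
rows(-9.8317,[.08]*10)"
```

```text
22.4 [ 0.44072597 -0.02967468  0.09762488] [-3.14065634e+00 -7.72341518e-04  2.92512067e+00] [ 1.66947925 -6.60859876  2.13281418] [-1.13470625 -0.2816028  -0.08017676] 0.02016654690173811
ang 2.7316 r 0.061 Frad -4.2 Ftan(cw) -5.4 Fz 2.1
-1.1 4.7 0 0 0 0;-1.5 4.5 0 0 0 0;-1.8 4.5 0 0 0 0;-2.2 4.3 0 0 0 0;-2.5 4 0 0 0 0;-2.8 3.9 0 0 0 0;-3.1 3.7 0 0 0 0;-3.4 3.3 0 0 0 0;-3.7 3.1 0 0 0 0;-3.9 2.8 0 0 0 0
end -10.6317 pos off world mm [33.7 32.3]
```

>>> step_arm:
  deltas: "-1.2 4.7 -0.1 0 0 0;-1.6 4.5 -0.1 0 0 0;-1.9 4.4 -0.1 0 0 0;-2.3 4.2 -0.1 0 0 0;-2.6 4 -0.1 0 0 0;-2.9 3.9 -0.1 0 0 0;-3.1 3.7 0 0 0 0;-3.4 3.3 0 0 0 0;-3.7 3.1 0 0 0 0;-3.9 2.8 0 0 0 0"

```text
time_s: 23.4
tcp_pos: [0.4729, 0.0025, 0.0975]
eef_rot: [-3.14, -0.007, 2.926]
force: [-7.6, -5.9, 5.4]
finger_gap: 0.0199
```

```bash
python3 -c "
from circ import *
from rig import env
s=env.state(); print(s['time_s'],s['tcp_pos'],s['eef_rot'],s['force'],s['wrist_torque'],s['finger_gap']); ft(s,np.array([.4970,-.0540]))
rows(-10.6317,[.08]*10)"
```

```text
23.4 [0.47292322 0.00247246 0.09750118] [-3.13993815 -0.00696875  2.92555981] [-7.62588303 -5.89615393  5.41557773] [-1.1023608   1.26745106 -0.03058511] 0.019900703204923757
ang 1.9738 r 0.0614 Frad -2.4 Ftan(cw) -9.3 Fz 5.4
-4.1 2.5 0 0 0 0;-4.3 2.1 0 0 0 0;-4.5 1.8 0 0 0 0;-4.6 1.4 0 0 0 0;-4.6 1.1 0 0 0 0;-4.8 0.6 0 0 0 0;-4.8 0.3 0 0 0 0;-4.8 -0.1 0 0 0 0;-4.7 -0.5 0 0 0 0;-4.8 -0.8 0 0 0 0
end -11.4317 pos off world mm [46.7 -1.7]
```

>>> step_arm:
  deltas: "-4.1 2.4 -0.1 0 0 0;-4.3 2 -0.1 0 0 0;-4.5 1.7 -0.1 0 0 0;-4.6 1.3 0 0 0 0;-4.6 1 0 0 0 0;-4.8 0.6 0 0 0 0;-4.8 0.3 0 0 0 0;-4.8 -0.1 0.1 0 0 0;-4.7 -0.5 0.1 0 0 0;-4.8 -0.8 0.1 0 0 0"

```text
time_s: 24.4
tcp_pos: [0.5194, 0.0023, 0.0976]
eef_rot: [3.139, -0.008, 2.925]
force: [-7.8, 8.0, 8.0]
finger_gap: 0.0199
```

```bash
python3 -c "
from circ import *
from rig import env
s=env.state(); print(s['time_s'],s['tcp_pos'],s['eef_rot'],s['force'],s['wrist_torque'],s['finger_gap']); ft(s,np.array([.4970,-.0540]))
rows(-11.4317,[.08]*10)"
```

```text
24.4 [0.51942211 0.00230099 0.09758721] [ 3.13949744 -0.00787847  2.92528238] [-7.7758799   8.03574035  8.02382012] [ 1.21344513  0.99833336 -0.02849227] 0.019860626747854628
ang 1.1918 r 0.0606 Frad 4.6 Ftan(cw) -10.2 Fz 8.0
-4.6 -1.2 0 0 0 0;-4.6 -1.6 0 0 0 0;-4.3 -2 0 0 0 0;-4.3 -2.3 0 0 0 0;-4 -2.6 0 0 0 0;-3.8 -3 0 0 0 0;-3.5 -3.2 0 0 0 0;-3.3 -3.5 0 0 0 0;-3 -3.8 0 0 0 0;-2.6 -3.9 0 0 0 0
end -12.2317 pos off world mm [ 31.3 -34.7]
```

>>> step_arm:
  deltas: "-4.6 -1.1 0 0 0 0;-4.6 -1.5 0 0 0 0;-4.3 -1.9 0 0 0 0;-4.3 -2.2 0 0 0 0;-4 -2.5 0 0 0 0;-3.8 -2.9 0 0 0 0;-3.5 -3.2 0 0 0 0;-3.3 -3.5 0 0 0 0;-3 -3.8 0 0 0 0;-2.6 -3.9 0 0 0 0"

```text
time_s: 25.4
tcp_pos: [0.5533, -0.0344, 0.098]
eef_rot: [-3.141, -0.001, 2.925]
force: [2.9, -0.5, -1.7]
finger_gap: 0.0199
```

```bash
python3 -c "
from circ import *
from rig import env
s=env.state(); print(s['time_s'],s['tcp_pos'],s['eef_rot'],s['force'],s['wrist_torque'],s['finger_gap']); ft(s,np.array([.4970,-.0540]))
rows(-12.2317,[.08]*10)"
```

```text
25.4 [ 0.55326973 -0.03442853  0.09795165] [-3.14125290e+00 -5.06630264e-04  2.92476467e+00] [ 2.90732147 -0.48181839 -1.71712071] [-0.12670705 -0.48493402 -0.0087828 ] 0.019947052915057047
ang 0.3347 r 0.0596 Frad 2.6 Ftan(cw) 1.4 Fz -1.7
-2.3 -4.2 0 0 0 0;-2.1 -4.3 0 0 0 0;-1.6 -4.6 0 0 0 0;-1.3 -4.6 0 0 0 0;-0.9 -4.7 0 0 0 0;-0.5 -4.8 0 0 0 0;-0.2 -4.8 0 0 0 0;0.2 -4.7 0 0 0 0;0.7 -4.8 0 0 0 0;1 -4.7 0 0 0 0
end -13.0317 pos off world mm [ -3.1 -46.6]
```

>>> step_arm:
  deltas: "-2.4 -4.2 0 0 0 0;-2.2 -4.3 0 0 0 0;-1.7 -4.6 0 0 0 0;-1.4 -4.6 0 0 0 0;-0.9 -4.7 0 0 0 0;-0.5 -4.8 0 0 0 0;-0.2 -4.8 0 0 0 0;0.2 -4.7 0.1 0 0 0;0.7 -4.8 0.1 0 0 0;1 -4.7 0.1 0 0 0"

```text
time_s: 26.4
tcp_pos: [0.5498, -0.081, 0.0979]
eef_rot: [-3.141, -0.002, 2.925]
force: [-4.9, -3.8, -1.7]
finger_gap: 0.02
```

```bash
python3 -c "
from circ import *
from rig import env
s=env.state(); print(s['time_s'],s['tcp_pos'],s['eef_rot'],s['force'],s['wrist_torque'],s['finger_gap']); ft(s,np.array([.4970,-.0540]))
rows(-13.0317,[.08]*10)"
```

```text
26.4 [ 0.54977944 -0.0809736   0.09786457] [-3.14144230e+00 -1.91091103e-03  2.92495266e+00] [-4.87363514 -3.82128584 -1.65081631] [-0.57074284  0.76144297  0.01783989] 0.01995793025863669
ang -0.4725 r 0.0593 Frad -2.6 Ftan(cw) 5.6 Fz -1.7
1.4 -4.6 0 0 0 0;1.7 -4.5 0 0 0 0;2.1 -4.3 0 0 0 0;2.4 -4.1 0 0 0 0;2.7 -4 0 0 0 0;3.1 -3.7 0 0 0 0;3.3 -3.4 0 0 0 0;3.6 -3.2 0 0 0 0;3.9 -2.9 0 0 0 0;4 -2.5 0 0 0 0
end -13.8317 pos off world mm [-35.6 -30.3]
```

>>> step_arm:
  deltas: "1.5 -4.5 0 0 0 0;1.8 -4.4 0 0 0 0;2.2 -4.2 0 0 0 0;2.5 -4 0 0 0 0;2.8 -4 0 0 0 0;3.1 -3.7 0 0 0 0;3.3 -3.4 0 0 0 0;3.6 -3.2 0 0 0 0;3.9 -2.9 0 0 0 0;4 -2.5 0 0 0 0"

```text
time_s: 27.4
tcp_pos: [0.5144, -0.1105, 0.098]
eef_rot: [3.141, 0.0, 2.925]
force: [-1.8, -1.1, -3.0]
finger_gap: 0.0199
```

```bash
python3 -c "
from circ import *
from rig import env
s=env.state(); print(s['time_s'],s['tcp_pos'],s['eef_rot'],s['force'],s['wrist_torque'],s['finger_gap']); ft(s,np.array([.4968,-.0540]))
rows(-13.8317,[.08]*10)"
```

```text
27.4 [ 0.51441247 -0.11047599  0.09803665] [3.14137565e+00 4.26304055e-04 2.92478045e+00] [-1.75116256 -1.05486185 -2.95393079] [-0.06326766  0.10318871 -0.03934956] 0.01990534436328361
ang -1.2685 r 0.0592 Frad 0.5 Ftan(cw) 2.0 Fz -3.0
4.3 -2.2 0 0 0 0;4.4 -1.9 0 0 0 0;4.5 -1.5 0 0 0 0;4.7 -1.2 0 0 0 0;4.7 -0.7 0 0 0 0;4.8 -0.4 0 0 0 0;4.8 -0 0 0 0 0;4.8 0.3 0 0 0 0;4.7 0.8 0 0 0 0;4.7 1.1 0 0 0 0
end -14.6317 pos off world mm [-46.5   4.4]
```

>>> step_arm:
  deltas: "4.3 -2.2 0 0 0 0;4.4 -1.9 0 0 0 0;4.5 -1.5 0 0 0 0;4.7 -1.2 0 0 0 0;4.7 -0.7 0 0 0 0;4.8 -0.4 0 0 0 0;4.8 0 0 0 0 0;4.8 0.3 0 0 0 0;4.7 0.8 0 0 0 0;4.7 1.1 0 0 0 0"

```text
time_s: 28.4
tcp_pos: [0.4678, -0.106, 0.0981]
eef_rot: [-3.141, 0.0, 2.925]
force: [1.4, -2.3, -5.0]
finger_gap: 0.0199
```

```bash
python3 -c "
from circ import *
from rig import env
s=env.state(); print(s['time_s'],s['tcp_pos'],s['eef_rot'],s['force'],s['wrist_torque'],s['finger_gap']); ft(s,np.array([.4968,-.0540]))
from h import *
d=snap('scene','s10'); cv2.imwrite('pics/s10z.png',cv2.resize(d['image'][90:215,140:270,::-1],None,fx=4,fy=4,interpolation=cv2.INTER_CUBIC))
rows(-14.6317,[.06]*3+[.04]*15)"
```

```text
28.4 [ 0.46779168 -0.10601316  0.09808197] [-3.14130710e+00  2.80987068e-04  2.92481229e+00] [ 1.40504933 -2.33152901 -4.99619048] [-0.42357911 -0.30532964 -0.04954473] 0.019879525213291643
ang -2.0795 r 0.0596 Frad 1.4 Ftan(cw) -2.4 Fz -5.0
3.4 1.1 0 0 0 0;3.4 1.3 0 0 0 0;3.3 1.5 0 0 0 0;2.1 1.1 0 0 0 0;2.1 1.2 0 0 0 0;2 1.2 0 0 0 0;2 1.4 0 0 0 0;1.9 1.4 0 0 0 0;1.9 1.5 0 0 0 0;1.8 1.6 0 0 0 0;1.7 1.7 0 0 0 0;1.7 1.7 0 0 0 0;1.6 1.8 0 0 0 0;1.6 1.8 0 0 0 0;1.4 1.9 0 0 0 0;1.4 2 0 0 0 0;1.3 2 0 0 0 0;1.2 2.1 0 0 0 0
end -15.4117 pos off world mm [-28.9  35.3]
```

View pics/s10z.png

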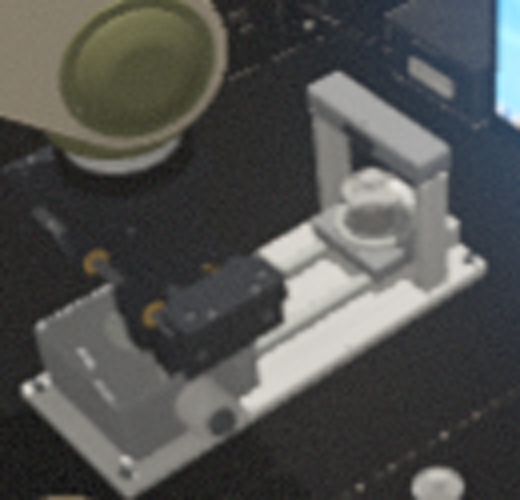

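>>> step_arm:
  deltas: "3.4 1.1 0.1 0 0 0;3.4 1.3 0.1 0 0 0;3.3 1.5 0.1 0 0 0;2.1 1.1 0.1 0 0 0;2.1 1.2 0 0 0 0;2 1.2 0 0 0 0;2 1.4 0 0 0 0;1.9 1.4 0 0 0 0;1.9 1.5 0 0 0 0;1.8 1.6 0 0 0 0"

```text
time_s: 29.45
tcp_pos: [0.4474, -0.0879, 0.0978]
eef_rot: [-3.141, -0.0, 2.925]
force: [-2.0, -5.6, 4.1]
finger_gap: 0.0201
```

```bash
python3 -c "
from circ import *
from rig import env
s=env.state(); print(s['time_s'],s['tcp_pos'],s['force'],s['wrist_torque']); ft(s,np.array([.4968,-.0540]))
rows(-15.0917,[.04]*12)"
```

```text
29.45 [ 0.4474387  -0.08787547  0.09784155] [-2.04119234 -5.61905611  4.05632775] [-0.79457592  0.2999863   0.01449147]
ang -2.5401 r 0.0599 Frad 4.9 Ftan(cw) -3.5 Fz 4.1
1.7 1.6 0 0 0 0;1.7 1.8 0 0 0 0;1.6 1.8 0 0 0 0;1.6 1.8 0 0 0 0;1.4 1.9 0 0 0 0;1.4 2 0 0 0 0;1.3 2 0 0 0 0;1.2 2.1 0 0 0 0;1.2 2.1 0 0 0 0;1 2.1 0 0 0 0;1 2.2 0 0 0 0;0.8 2.3 0 0 0 0
end -15.5717 pos off world mm [-10.5  26.5]
```

>>> step_arm:
  deltas: "1.9 1.6 0 0 0 0;1.9 1.8 0 0 0 0;1.8 1.8 0 0 0 0;1.7 1.8 0 0 0 0;1.5 1.8 0 0 0 0;1.4 2 0 0 0 0;1.3 2 0 0 0 0;1.2 2.1 0 0 0 0"

```text
time_s: 30.25
tcp_pos: [0.4385, -0.0704, 0.0977]
eef_rot: [3.142, 0.001, 2.925]
force: [2.4, -2.5, 2.9]
finger_gap: 0.0199
```

```bash
python3 -c "
from circ import *
from rig import env
s=env.state(); print(s['time_s'],s['tcp_pos'],s['force'],s['wrist_torque']); ft(s,np.array([.4968,-.0540]))
rows(-15.4117,[.025]*16)"
```

```text
30.25 [ 0.43854553 -0.07042387  0.09769754] [ 2.37140787 -2.53689658  2.88416407] [-0.40366358 -0.37445884  0.02190407]
ang -2.8668 r 0.0605 Frad -1.6 Ftan(cw) -3.1 Fz 2.9
0.7 1.3 0 0 0 0;0.7 1.3 0 0 0 0;0.7 1.4 0 0 0 0;0.6 1.4 0 0 0 0;0.6 1.3 0 0 0 0;0.5 1.4 0 0 0 0;0.5 1.5 0 0 0 0;0.5 1.4 0 0 0 0;0.5 1.4 0 0 0 0;0.4 1.4 0 0 0 0;0.3 1.5 0 0 0 0;0.4 1.5 0 0 0 0;0.3 1.4 0 0 0 0;0.2 1.5 0 0 0 0;0.2 1.5 0 0 0 0;0.2 1.5 0 0 0 0
end -15.8117 pos off world mm [-2.3 23.7]
```

>>> step_arm:
  deltas: "0.6 1.3 0 0 0 0;0.6 1.3 0 0 0 0;0.6 1.4 0 0 0 0;0.6 1.4 0 0 0 0"

```text
time_s: 30.65
tcp_pos: [0.4372, -0.0648, 0.0977]
eef_rot: [-3.141, 0.0, 2.925]
force: [0.4, -2.7, 3.8]
finger_gap: 0.02
```

>>> step_arm:
  deltas: "0.6 1.3 0 0 0 0;0.5 1.4 0 0 0 0;0.5 1.5 0 0 0 0"

```text
time_s: 30.95
tcp_pos: [0.4365, -0.0603, 0.0977]
eef_rot: [-3.141, -0.0, 2.925]
force: [0.1, -3.2, 4.1]
finger_gap: 0.02
```

```bash
python3 -c "
from circ import *
from rig import env
s=env.state(); print(s['time_s'],s['tcp_pos'],s['force'],s['wrist_torque']); ft(s,np.array([.4968,-.0540]))"
```

```text
30.95 [ 0.43653205 -0.06031346  0.09765966] [ 0.08594383 -3.15389573  4.051799  ] [-0.49559578 -0.1012622  -0.01903296]
ang -3.0372 r 0.0606 Frad 0.2 Ftan(cw) -3.1 Fz 4.1
```

>>> step_arm:
  deltas: "0.5 1.4 0 0 0 0;0.5 1.4 0 0 0 0;0.4 1.4 0 0 0 0"

```text
time_s: 31.25
tcp_pos: [0.4362, -0.056, 0.0977]
eef_rot: [-3.141, 0.0, 2.925]
force: [1.0, -6.9, 3.6]
finger_gap: 0.0197
```

>>> step_arm:
  deltas: "0.3 1.5 0 0 0 0;0.4 1.5 0 0 0 0;0.3 1.4 0 0 0 0"

```text
time_s: 31.55
tcp_pos: [0.4363, -0.0528, 0.0978]
eef_rot: [-3.138, 0.001, 2.926]
force: [-1.5, -16.1, 1.6]
finger_gap: 0.0199
```

```bash
python3 -c "
from circ import *
from rig import env
s=env.state(); print(s['time_s'],s['tcp_pos'],s['force'],s['wrist_torque']); ft(s,np.array([.4968,-.0540]))
rows(-15.7367,[.025]*16)"
```

```text
31.55 [ 0.43629055 -0.05283528  0.09778642] [ -1.48855683 -16.07097422   1.56828343] [-2.67975128  0.20435184 -0.03797471]
ang 3.1223 r 0.0605 Frad 1.2 Ftan(cw) -16.1 Fz 1.6
0.3 1.5 0 0 0 0;0.2 1.5 0 0 0 0;0.2 1.4 0 0 0 0;0.1 1.5 0 0 0 0;0.1 1.5 0 0 0 0;0.1 1.5 0 0 0 0;0.1 1.5 0 0 0 0;-0 1.5 0 0 0 0;-0.1 1.5 0 0 0 0;-0.1 1.5 0 0 0 0;-0.1 1.5 0 0 0 0;-0.1 1.5 0 0 0 0;-0.2 1.5 0 0 0 0;-0.2 1.5 0 0 0 0;-0.3 1.5 0 0 0 0;-0.3 1.4 0 0 0 0
end -16.1367 pos off world mm [ 5.4 23.2]
```

>>> step_arm:
  deltas: "-0.1 -0.7 0 0 0 0;0 0 0 0 0 0;0 0 0 0 0 0;0 0 0 0 0 0"

```text
time_s: 31.95
tcp_pos: [0.4363, -0.0536, 0.0978]
eef_rot: [-3.139, 0.001, 2.925]
force: [-0.9, -13.4, 3.1]
finger_gap: 0.02
```

```bash
python3 -c "
from circ import *
from rig import env
from h import *
d=snap('scene','s11'); cv2.imwrite('pics/s11z.png',cv2.resize(d['image'][90:215,140:270,::-1],None,fx=4,fy=4,interpolation=cv2.INTER_CUBIC))
s=env.state(); print(s['time_s'],s['tcp_pos'],s['force'],s['wrist_torque']); ft(s,np.array([.4968,-.0540]))"
```

```text
32.0 [ 0.43623994 -0.05356559  0.09775291] [  0.77738327 -13.57964687   2.43999339] [-2.23583041  0.04817694 -0.00595625]
ang 3.1344 r 0.0606 Frad -0.9 Ftan(cw) -13.6 Fz 2.4
```

View pics/s11z.png

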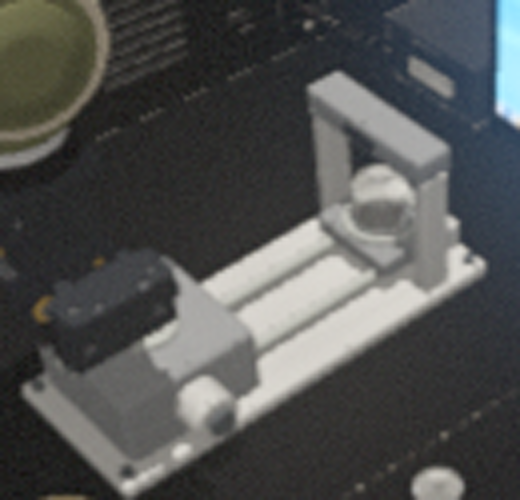

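Run:
```python
from h import *
d=load('s11')
for z in (.04,.045,.078,.085):
    p=proj(d,[.6963,-.0977,z]); print(z,(p-[140,90]+.5)*4-.5)
a=cv2.resize(d['image'][120:170,210:260,::-1],None,fx=12,fy=12,interpolation=cv2.INTER_CUBIC); cv2.imwrite('pics/s11y.png',a)
for z in (.045,.078):
    p=proj(d,[.6963,-.0977,z]); print(z,(p-[210,120]+.5)*12-.5)
```

```text
0.04 [381.82587629 220.21702765]
0.045 [381.55269397 214.85862821]
0.078 [379.7047806  178.63208908]
0.085 [379.30246191 170.74958472]
0.045 [305.65808192 285.57588462]
0.078 [300.11434181 176.89626724]
```

View pics/s11y.png

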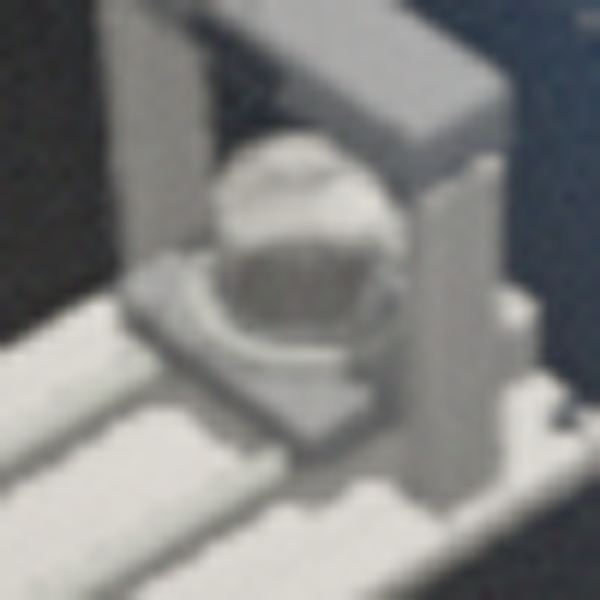

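>>> step_arm:
  deltas: "-0.1 -0.5 0 0 0 0;-0.1 -0.5 0 0 0 0;-0.1 -0.5 0 0 0 0;-0.1 -0.5 0 0 0 0;0 0 0 0 0 0;0 0 0 0 0 0"

```text
time_s: 32.6
tcp_pos: [0.4362, -0.055, 0.0977]
eef_rot: [-3.14, 0.001, 2.925]
force: [0.8, -8.9, 3.4]
finger_gap: 0.0203
```

>>> step_arm:
  deltas: "-0.1 -0.5 0 0 0 0;-0.1 -0.5 0 0 0 0;-0.1 -0.5 0 0 0 0;-0.1 -0.5 0 0 0 0;0 0 0 0 0 0;0 0 0 0 0 0"

```text
time_s: 33.2
tcp_pos: [0.4361, -0.0563, 0.0976]
eef_rot: [-3.141, 0.001, 2.925]
force: [2.6, -4.5, 2.8]
finger_gap: 0.0199
```

>>> step_arm:
  deltas: "0 0 0 0 0 0;0 0 0 0 0 0;0 0 0 0 0 0;0 0 0 0 0 0;0 0 0 0 0 0;0 0 -4 0 0 0;0 0 -10 0 0 0;0 0 -15 0 0 0;0 0 -20 0 0 0;0 0 -20 0 0 0;0 0 -20 0 0 0;0 0 -15 0 0 0;0 0 -10 0 0 0;0 0 0 0 0 0;0 0 0 0 0 0"
  claw: 45

```text
time_s: 34.7
tcp_pos: [0.4357, -0.0562, 0.2113]
eef_rot: [3.141, -0.0, 2.925]
force: [-0.8, 0.1, -0.4]
finger_gap: 0.0451
```

Run:
```python
from h import *
from rig import env
d=snap('scene','s12'); w=snap('wrist','w12')
s=env.state(); print(s['time_s'],s['tcp_pos'],s['force'],s['finger_gap'])
```

```text
34.8 [ 0.4356096  -0.05611474  0.21094308] [-0.89278416  0.32442827  0.58099865] 0.04511213386232108
```

View pics/s12.png

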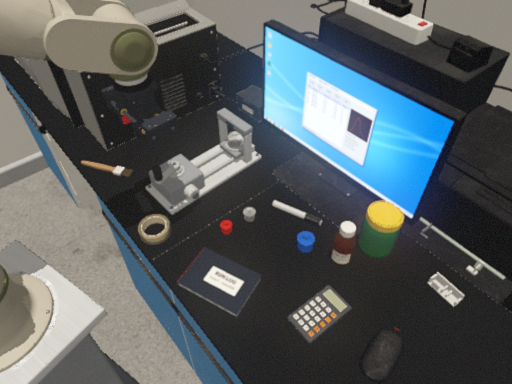

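View pics/w12.png

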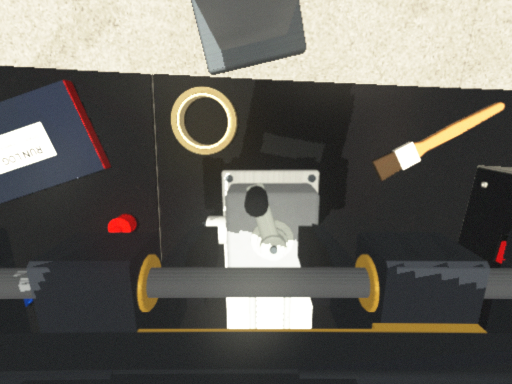

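>>> step_arm:
  deltas: "0 0 -10 0 0 0;0 0 0 0 0 0;0 0 0 0 0 0;0 0 0 0 0 0;0 0 0 0 0 0"

```text
time_s: 35.3
tcp_pos: [0.4359, -0.0562, 0.2215]
eef_rot: [3.142, -0.0, 2.925]
force: [-0.4, 0.8, -0.0]
finger_gap: 0.0448
```

Run:
```python
from h import *
a=load('s12'); d=snap('scene','s13'); t=snap('top','t13')
f=lambda x:cv2.resize(x['image'][100:215,140:270,::-1],None,fx=3,fy=3,interpolation=cv2.INTER_CUBIC)
cv2.imwrite('pics/c13.png',np.hstack([f(a),f(d)]))
print(np.abs(a['image'][110:210,145:265].astype(int)-d['image'][110:210,145:265]).mean())
cv2.imwrite('pics/t13z.png',cv2.resize(t['image'][110:240,140:240,::-1],None,fx=4.5,fy=4.5,interpolation=cv2.INTER_CUBIC))
print('home px',(proj(t,[.6963,-.0977,.08])-[140,110])*4.5)
```

```text
2.969777777777778
home px [242.85597094 140.44925308]
```

View pics/c13.png

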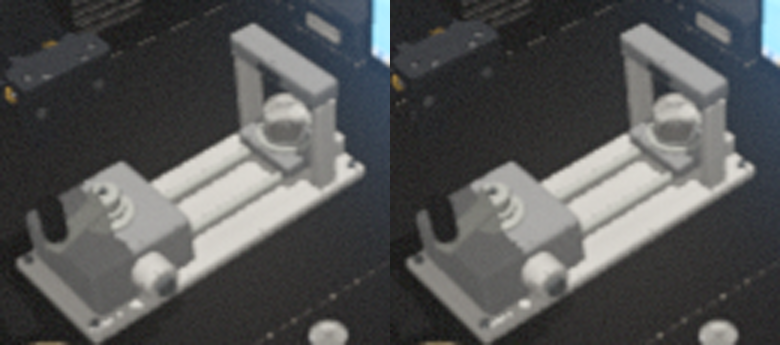

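View pics/t13z.png

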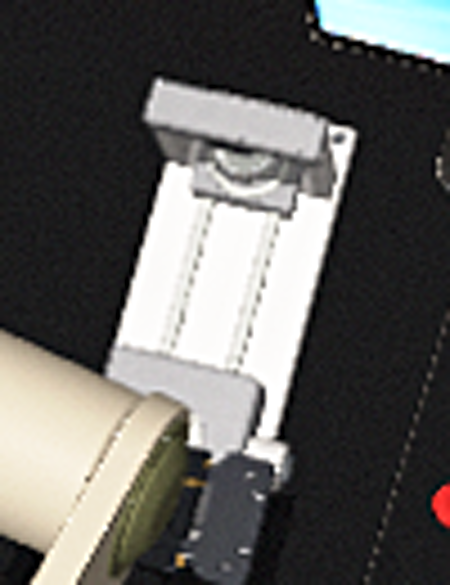

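```bash
python3 -c "
from rig import env
print(env.job_done())"
```

```text
the job is handed in; nothing more can be done
None
```

I stood the large clear bottle in the nest and wound the crank about 2.06 turns clockwise, until it met the end stop. I then eased the push off, opened the fingers, lifted clear and handed in at about 35 s.

**Pace:** I held an even pace of about 8 s per turn. The largest force read along the turn on the way round was about 11 N. Forces were read only at the end of each short move, so brief peaks in between are not known.

**End stop:** The push rose sharply from 3 N to 16 N within a few millimetres at the knob. That is slightly over the 10 to 15 N asked, so I backed off at once and held it at about 13.5 N. At the stop, the bottle in the scene picture was within about one pixel (roughly 2 mm) of where home should put it. The angle turned puts the shuttle's start about 116.6 mm from the hub. That is inside the given range but 1 to 2 mm more than I measured.

**Last checks:** After release, two pictures about 0.6 s apart showed the crank at rest and the bottle upright in the nest under the bridge. The gripper touched nothing, and the other things looked undisturbed.

**What disagreed:**
- **Knob position:** the cameras differed by up to 4 mm, so I used the wrist camera's reading for the grasp.
- **Sideways force:** while winding, vertical forces up to 17 N and radial forces up to 5 N showed at the wrist, and I trimmed them out as I went.

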